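# Weigh a batch of plaster cottages

### The arm

A 7-joint arm with a two-finger parallel gripper is mounted at the origin on the work surface. World frame = base frame: x ahead of the robot, y to its left, z up, the work surface at z = 0. Lengths are in mm, angles in rad, forces in N, time in s.
With the tool pointing down it reaches from about 425 to 950 mm from the base axis. Payload 4.7 kg.
Tool frame: the origin (TCP) lies at the very end of the fingers, on their centre line; the grasp point (between the pads) lies 19 mm behind it; z points along the fingers, y is the line along which they close (so a half turn about z gives the same grasp; the last joint's range is limited). The gripper opens to 85 mm and grips with 20 to 120 N. Pads are 22 mm wide; open, the fingers measure 114 mm over their backs; the gripper's body (76 mm by 85 mm) begins 54 mm behind the grasp point. The pads swing forward as they close: fully open they stand 13 mm farther back than shut.
Start: joints at [-1.363, 0.469, -0.049, 1.532, 0.024, 1.141, -0.082], TCP at [158.307, 656.191, 231.335] pointing down, gripper open.
Joint ranges: [-2.59, 2.59], [-0.33, 1.99], [-1.39, 1.29], [0.1, 2.45], [-1.04, 4.18], [0.21, 1.99], [-2.66, 2.66]. Speed limits (rad/s): [2.57, 2.57, 3.14, 3.14, 3.14, 3.14, 3.14].

### API

Orientations are given as a unit quaternion [w, x, y, z].
In Python, from bench import env gives the robot as it stands. The module is installed in compiled form; this text tells all that it offers.
- The arm moves only by the shell command python3 -m jog 'ROWS' [FORCE]. ROWS is JSON, a list of rows, each an object with "delta_rot": the turn, a rotation vector about the tool's x, y, z in degrees, a list of three; "translation": the shift along the tool's x, y, z in mm, a list of three; "claw": the closure, from -1 (fully open) to 1 (shut). In form: [{"delta_rot": [ax, ay, az], "translation": [tx, ty, tz], "claw": claw}, ...]. A call has exactly 10 rows; each row shifts and turns the commanded pose from where the row before left it, along the tool's axes as they then stand; what a row does not reach is not made up. A row lasts 1/12 s, in which the tool goes at most 41.7 mm and 7.16 degrees, less where a joint would pass 70% of its speed; a pose out of reach is approached as far as the arm can. A call is refused whole if a number of a shift passes 41.7 or a number of a turn 7.16, either way. A call with a gripper value outside its range is refused whole. The fingers move at their own pace and stop on an object; FORCE is the grip in N (left out, the last holds). Time passes only in rows, so rows that do not move let the fingers close, or fill a call up. It gives the time, the measured TCP pose, the force, the opening and the grip force at its end, in the units of the state.
- env.sense(): the state, without advancing time (a new reading comes with each control period).
- env.read_camera(name): name is "scene" or "top" or "wrist"; returns the picture (420x560x3 uint8, red, green, blue); there is no depth.
- env.calibration(name): a dict with "mtx" (3x3 intrinsics, pixels), "k1" (the pictures are not rectified: a ray, as slopes to the right and down, at radius r is drawn at 1 + k1 r^2 times it, then the intrinsics apply), "T" (4x4, takes a point from camera to world coordinates); the wrist camera has in their place "tool_from_camera" (4x4, takes a point from camera to tool coordinates, whose origin is the TCP and whose axes are the flange's). Camera axes: x right, y down, z forward; pixel columns grow to the right and rows downward; lengths in mm; the calibration is good to about 2 mm. A picture is of the moment at which its call begins: read the wrist's pose just before it. calibration takes no time and is no camera call.
- env.sign_off(): hands the job in; it is judged then, once.
The state is a dict: "t": time; "joints": joint angles; "qvel": joint speeds; "joint_torque": joint torques, N m; "tool_pos": TCP position; "ee_rot": TCP orientation; "force": force on the tool from outside, world axes, zero at the start; "torque": the same for the moment, N m; "opening": opening from 0.0 (shut) to 1.0 (fully open); "grasp_force": force on a finger pad.
Only numpy, scipy, OpenCV 4.12 (cv2) and the standard library are available. Lean on these libraries where they do the work, as an engineer would, in place of code of your own. Each camera call takes 0.05 s, during which the arm holds its last target. There are 200 camera calls.

### The job

The plaster cottages have set and I need the weight of the batch: put the empty blue tray on the middle of the scale's pan and turn the tare knob until the green zero mark on its dial stands under the red pointer. Then lift the top half off the mould, take every white cottage out of its cavity and put it in the tray on the scale, without turning the knob any more. Finally close the empty mould again with its top half, edges flush, and leave the painted cottage and the paint jars where they are.

Things in the scene. Friction and masses are not known exactly. Their poses are not given: they have to be found in the camera images.
- scale: White dial scale, fixed to the desk, 170 mm (x) by 310 mm (y), 43 mm high. Origin: underside, centre; z up. The square pan lies at its +y end (75 mm from the origin), the round dial, facing up, at its -y end (90 mm from the origin).
- pan_top (a point): Centre of the upper face of the scale's steel pan, 150 mm square, 61 mm above the desk when empty; axes parallel to the scale's. The pan is sprung and sinks 6 mm per kg.
- dial_center (a point): Centre of the round dial card, 57 mm in radius, 48 mm above the desk, facing up. Its axes turn with the card: x points from the centre to the zero mark.
- zero_mark (a point): The zero, a green triangle near the rim of the dial card, 50 mm from the dial centre; it turns with the card.
- pointer_tip (a point): Tip of the red pointer, 50 mm from the dial centre. Only load on the pan moves it: clockwise seen from above, 6.28 rad per kg (one turn per kg) from straight along the scale's +x when empty, settling within about a second. The empty tray weighs 160 to 260 g.
- tare_knob (a joint): Angle (rad) of the black fluted tare knob in the middle of the dial, growing clockwise seen from above, range -1.5 to 3.6, -0.4 to 0.5 at the start. The dial card turns with it; at 0 its zero lies along the scale's +x. Light friction (0.04 N m); stays where left. Diameter 40 mm, upright, top 35 mm above the card, on the dial centre. The pointer cannot be touched.
- tray: Loose blue weighing tray, 160 mm (x) by 170 mm (y), floor 4 mm thick, walls 13 mm high and 4 mm thick. Origin: underside, centre; z up. Its yaw on the pan does not matter.
- tray_handle (a point): Grip point of the black bridge handle in the middle of the tray, 38 mm above its underside: 14 mm thick along the tray's x, 40 mm long along its y, top 47 mm above the underside. Solid down to the floor.
- mould: Lower half of the teal mould, fixed to the desk, 170 by 170 mm, 30 mm high. Origin: underside, centre; z up. Four cavities open upwards, 64 mm (x) by 54 mm (y), 16 mm deep, centred at (+37, +42), (+37, -42), (-37, +42), (-37, -42) mm for cavities 1 to 4.
- mould_face (a point): Centre of the mould's upper face, 30 mm above the desk, on which the top half stands; axes parallel to the mould's.
- mould_top: Loose upper half of the teal mould, a hollow cap 170 by 170 mm, walls 7 mm, 52 mm high without its handle, open below with 46 mm of clear height, 0.45 kg. It stands flat on the lower half, edges flush and may go back turned by any quarter turn; a cottage still in the mould fits under it. Origin: centre of its lower rim; z up.
- top_handle (a point): Grip point on the wooden bar handle on the top half, 84 mm above its lower rim: bar 90 mm long along the top half's x, 16 mm thick along its y and 16 mm high, on two posts; 24 mm clear below the bar.
- cottage_1: White plaster cottage, 60 mm (x) by 50 mm (y, along the ridge) by 58 mm high (eaves at 34 mm), about 120 g; the gable ends, 50 mm apart along y, are flat and upright to grip. Origin: centre of its underside; z up. It starts in the cavity of its number, y along the mould's y, under the top half, 42 mm of it above the mould's face. Absent in some runs.
- cottage_2: White plaster cottage, 60 mm (x) by 50 mm (y, along the ridge) by 58 mm high (eaves at 34 mm), about 120 g; the gable ends, 50 mm apart along y, are flat and upright to grip. Origin: centre of its underside; z up. It starts in the cavity of its number, y along the mould's y, under the top half, 42 mm of it above the mould's face. Absent in some runs.
- cottage_3: White plaster cottage, 60 mm (x) by 50 mm (y, along the ridge) by 58 mm high (eaves at 34 mm), about 120 g; the gable ends, 50 mm apart along y, are flat and upright to grip. Origin: centre of its underside; z up. It starts in the cavity of its number, y along the mould's y, under the top half, 42 mm of it above the mould's face. Absent in some runs.
- cottage_4: White plaster cottage, 60 mm (x) by 50 mm (y, along the ridge) by 58 mm high (eaves at 34 mm), about 120 g; the gable ends, 50 mm apart along y, are flat and upright to grip. Origin: centre of its underside; z up. It starts in the cavity of its number, y along the mould's y, under the top half, 42 mm of it above the mould's face. Absent in some runs.
- painted_cottage: Finished cottage of the same size, cream walls and red roof; leave it alone. Origin: centre of its underside.
- paint_jar_1: Red paint jar, 48 mm in diameter, 70 mm high; leave it alone.
- paint_jar_2: Yellow paint jar, same size; leave it alone.
Not all that is in view belongs to the job. Leave any orange look-alike of the mould_top alone.

How it is judged:
By the outcome, as a careful person would: the job done as asked, in the order asked, and still so for the second after the job is handed in, with the robot touching nothing.
Of cottage_1, cottage_2, cottage_3, cottage_4 only 2 to 4 are there at a start; the rules pass over those that are not, and their reading is None.
At some moment in a run one of tray, mould_top may be knocked a few centimetres aside while the robot is not near it.
Once in a run the grip may slacken for a moment while it holds something.
It also fails if it takes over 210 s, if anything falls off the work surface, if the arm or the gripper's body presses on something with over 40 N, if the wrist force passes 120 N, or if a joint passes its speed limit or range.

## Working session

There is one attempt and no reset: what is moved stays moved. The work goes in short steps, Python scripts to look and compute and a shell command to move; the robot and the scene stay as the last step left them, time stands still between calls to the robot, and variables do not carry over. Pictures are saved under pics/ and viewed, at most 14 in all, crops included, and the job is handed in when it is done.

```bash
mkdir -p pics
cat > h.py <<'E'
import numpy as np, cv2
from bench import env
from scipy.spatial.transform import Rotation as R
def q2R(q): return R.from_quat([q[1],q[2],q[3],q[0]]).as_matrix()
def cam(name):
    s=env.sense(); c=env.calibration(name); im=env.read_camera(name)
    if 'T' in c: T=np.array(c['T'])
    else:
        W=np.eye(4); W[:3,:3]=q2R(s['ee_rot']); W[:3,3]=s['tool_pos']; T=W@np.array(c['tool_from_camera'])
    return im,np.array(c['mtx']),c['k1'],T
def ray(p,M,k1,T):
    d=np.array([(p[0]-M[0,2])/M[0,0],(p[1]-M[1,2])/M[1,1]]); u=d.copy()
    for _ in range(30): u=d/(1+k1*(u@u))
    v=T[:3,:3]@np.array([u[0],u[1],1]); return T[:3,3],v/np.linalg.norm(v)
def onplane(p,C,z):
    o,v=ray(p,*C); return o+v*(z-o[2])/v[2]
def tri(o1,v1,o2,v2):
    A=np.stack([v1,-v2],1); a,b=np.linalg.lstsq(A,o2-o1,rcond=None)[0]
    P,Q=o1+a*v1,o2+b*v2; return (P+Q)/2,np.linalg.norm(P-Q)
def proj(X,C):
    M,k1,T=C; p=np.linalg.inv(T)@np.append(X,1); u=p[:2]/p[2]; u=u*(1+k1*(u@u)); return M[:2,:2]@u+M[:2,2]
def save(im,n,s=1.4): cv2.imwrite('pics/'+n,cv2.resize(im[:,:,::-1],None,fx=s,fy=s,interpolation=cv2.INTER_CUBIC))
E
python3 - <<'E'
from h import *
for n in ['scene','top','wrist']:
    im,M,k,T=cam(n); save(im,n+'0.png'); np.savez('pics/'+n+'0',im=im,M=M,k=k,T=T); print(n,M.round(1).tolist(),k,T.round(3).tolist())
s=env.sense(); print(s)
E
```

```text
scene [[387.0, 0.0, 275.7], [0.0, 387.0, 211.0], [0.0, 0.0, 1.0]] -0.0008635123716685593 [[0.457, 0.6, -0.656, 1252.584], [0.889, -0.313, 0.334, -338.838], [-0.005, -0.736, -0.677, 861.709], [0.0, 0.0, 0.0, 1.0]]
top [[518.9, 0.0, 269.8], [0.0, 518.9, 206.6], [0.0, 0.0, 1.0]] 0.004824916700911748 [[0.003, -0.997, 0.072, 451.497], [-1.0, -0.002, 0.003, 28.082], [-0.003, -0.072, -0.997, 1457.388], [0.0, 0.0, 0.0, 1.0]]
wrist [[300.7, 0.0, 279.2], [0.0, 300.7, 213.4], [0.0, 0.0, 1.0]] -0.025045143286436717 [[0.234, 0.938, 0.255, 94.242], [0.972, -0.226, -0.064, 671.095], [-0.002, 0.263, -0.965, 373.783], [0.0, 0.0, 0.0, 1.0]]
{'t': 0.15, 'joints': array([-1.36290922,  0.46925945, -0.04856938,  1.53339572,  0.02412137,
        1.14098913, -0.08231371]), 'qvel': array([ 0.00030728, -0.0029042 , -0.00097072, -0.00315451, -0.00126649,
       -0.00077782,  0.00143722]), 'joint_torque': array([ 4.26685010e-04, -5.10766840e+01, -4.68568259e-02, -2.37977350e+01,
        1.06990297e-02,  5.40491223e-03,  4.60854181e-07]), 'tool_pos': array([158.24330071, 655.74610369, 230.51028775]), 'ee_rot': array([-4.89825300e-05,  1.18118373e-01,  9.92999251e-01, -7.31177693e-04]), 'force': array([0.67398776, 0.0834837 , 0.38553943]), 'torque': array([0.00311706, 0.05051917, 0.00769186]), 'grasp_force': 0.0, 'opening': 1.0010348875042991}
```

View pics/scene0.png

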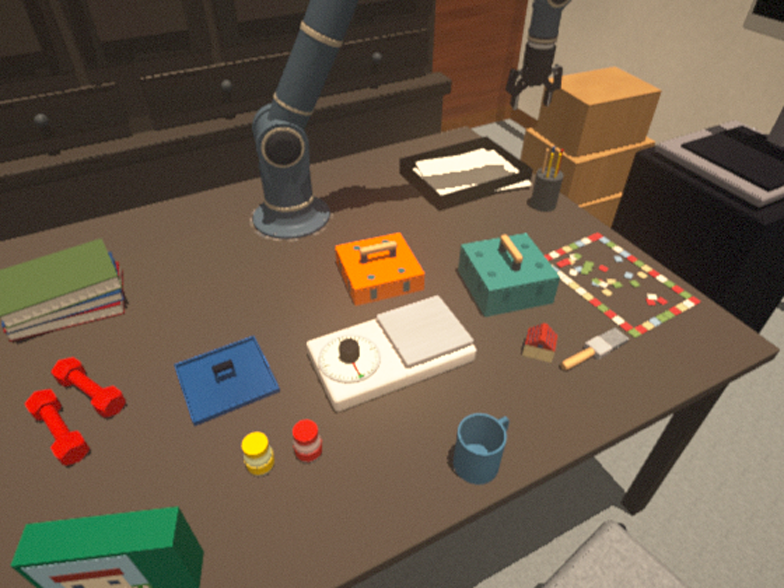

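View pics/top0.png

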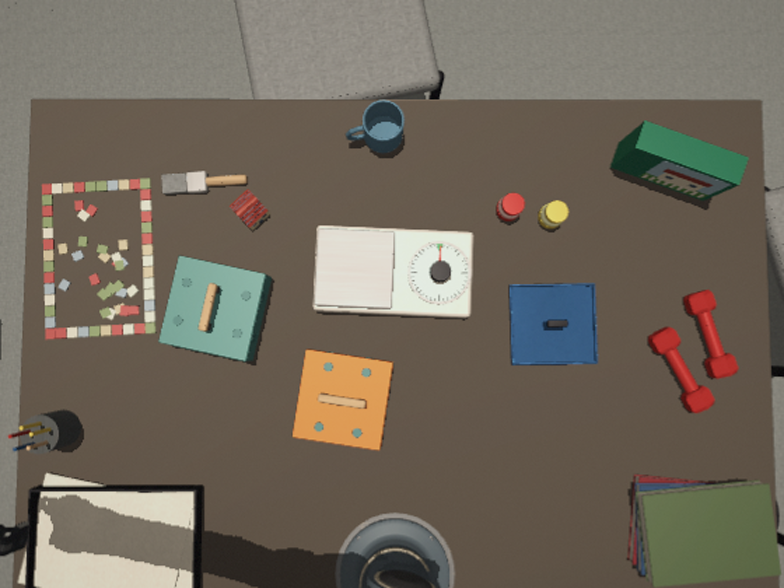

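The scene view shows the tray at (227,378), the scale dial at (348,357), the pan at (425,330), the teal mould at (508,272) and the orange decoy at (380,265). The top view shows the tray handle at (557,324), knob (440,271), pan (354,268), teal handle bar (208,307), painted cottage (250,210) and jars (510,207) and (554,213).

```bash
cat >> h.py <<'E'
def load(n):
    d=np.load('pics/'+n+'.npz'); return d['im'],(d['M'],float(d['k']),d['T'])
def blob(mask,box=None,near=None):
    m=mask.astype(np.uint8)
    if box is not None:
        z=np.zeros_like(m); x0,y0,x1,y1=box; z[y0:y1,x0:x1]=m[y0:y1,x0:x1]; m=z
    m=cv2.morphologyEx(m,cv2.MORPH_OPEN,np.ones((2,2)))
    n,l,st,c=cv2.connectedComponentsWithStats(m)
    i=1+np.argmax(st[1:,4]); return l==i,c[i],st[i,4]
def hull(m): return cv2.convexHull(np.argwhere(m)[:,::-1].astype(np.int32))
def rect(m):
    (c,s,a)=cv2.minAreaRect(hull(m)); return np.array(c),s,cv2.boxPoints((c,s,a))
def wrect(m,C,z):
    "metric rectangle of a mask's outline cast on plane z: centre, sides, angle deg of the first side"
    P=np.array([onplane(p[0],C,z)[:2] for p in hull(m)],np.float32); c,s,a=cv2.minAreaRect(P); return np.round(c,1),np.round(s,1),round(a,1)
E
python3 - <<'E'
from h import *
B={}
for n in ['top0','scene0']:
    im,C=load(n); hsv=cv2.cvtColor(im,cv2.COLOR_RGB2HSV); H,S,V=[hsv[:,:,i].astype(int) for i in range(3)]
    top=n=='top0'; sc=lambda b:[int(v/1.4) for v in b]
    D={}
    D['tray']=blob((abs(H-109)<10)&(S>150)&(V>50),sc([490,270,620,380] if top else [160,320,300,430]))
    D['trayh']=blob(V<50,sc([530,305,580,340] if top else [205,350,245,390]))
    D['knob']=blob(V<50,sc([420,250,462,292] if top else [330,330,368,368]))
    D['teal']=blob((H>75)&(H<95)&(S>90),sc([150,245,280,370] if top else [445,225,570,320]))
    D['bar']=blob((H>8)&(H<25)&(S>60)&(V>120),sc([190,270,230,340] if top else [490,228,530,275]))
    D['white']=blob((S<60)&(V>150),sc([300,215,485,325] if top else [295,290,485,410]))
    D['zero']=blob((H>40)&(H<80)&(S>80),sc([400,230,480,310] if top else [310,330,390,385]))
    D['red']=blob(((H<6)|(H>174))&(S>120),sc([400,230,480,310] if top else [310,330,390,385]))
    for k,(m,c,a) in D.items(): print(n,k,c.round(1),a)
    B[n]=(D,C)
(T,CT),(Sx,CS)=B['top0'],B['scene0']
for k in T:
    P,e=tri(*ray(T[k][1],*CT),*ray(Sx[k][1],*CS)); print(k,P.round(1),'gap',round(e,1))
print('tray',wrect(T['tray'][0],CT,13)); print('trayh',wrect(T['trayh'][0],CT,47)); print('scale',wrect(T['white'][0],CT,45))
print('bar',wrect(T['bar'][0],CT,92)); print('teal',wrect(T['teal'][0],CT,82)); print('knob',wrect(T['knob'][0],CT,83)); print('zero',onplane(T['zero'][1],CT,48))
im,_=load('top0'); cv2.imwrite('pics/crop1.png',cv2.resize(im[150:270,100:450,::-1],None,fx=2.28,fy=2.28))
E
```

```text
Traceback (most recent call last):
  File "h.py", line 31, in blob
    i=1+np.argmax(st[1:,4]); return l==i,c[i],st[i,4]
        ~~~~~~~~~^^^^^^^^^^
ValueError: attempt to get argmax of an empty sequence
```

```bash
cat > m1.py <<'E'
from h import *
B={}
for n in ['top0','scene0']:
    im,C=load(n); hsv=cv2.cvtColor(im,cv2.COLOR_RGB2HSV); H,S,V=[hsv[:,:,i].astype(int) for i in range(3)]
    top=n=='top0'; sc=lambda b:[int(v/1.4) for v in b]
    D={}
    bx=dict(tray=sc([490,270,620,380] if top else [160,320,300,430]),
    trayh=sc([530,305,580,340] if top else [205,350,245,390]),
    knob=sc([420,250,462,292] if top else [330,330,368,368]),
    teal=sc([150,245,280,370] if top else [445,225,570,320]),
    bar=sc([190,270,230,340] if top else [490,228,530,275]),
    white=sc([300,215,485,325] if top else [295,290,485,410]),
    zero=sc([400,230,480,310] if top else [310,330,390,385]))
    mk=dict(tray=(abs(H-109)<10)&(S>150)&(V>50),trayh=(V<75)&(S<140),knob=V<60,teal=(H>75)&(H<95)&(S>90),bar=(H>5)&(H<25)&(S>60)&(V>120),
      white=(S<60)&(V>150),zero=(H>40)&(H<80)&(S>80))
    for k in mk:
        try: D[k]=blob(mk[k],bx[k]); print(n,k,D[k][1].round(1),D[k][2])
        except ValueError:
            x0,y0,x1,y1=bx[k]; print(n,k,'none',hsv[(y0+y1)//2,(x0+x1)//2-3:(x0+x1)//2+4].tolist())
    B[n]=(D,C)
(T,CT),(Sx,CS)=B['top0'],B['scene0']
for k in T:
    if k in Sx:
        P,e=tri(*ray(T[k][1],*CT),*ray(Sx[k][1],*CS)); print(k,P.round(1),'gap',round(e,1))
for k,z in dict(tray=13,trayh=47,white=45,bar=92,teal=82,knob=83,zero=48).items():
    if k in T: print(k,wrect(T[k][0],CT,z),onplane(T[k][1],CT,z).round(1))
s=env.sense(); print(q2R(s['ee_rot']).round(3))
E
python3 m1.py
```

```text
top0 tray [390.  235.5] 6
top0 trayh [398.5 232. ] 70
top0 knob none [[8, 22, 94], [15, 27, 94], [10, 24, 94], [10, 25, 93], [11, 22, 91], [13, 25, 90], [15, 23, 89]]
top0 teal [186.8 222.6] 164
top0 bar [148.9 219.8] 207
top0 white [280.5 193.9] 6534
top0 zero none [[13, 24, 97], [10, 24, 97], [9, 27, 95], [13, 24, 94], [15, 22, 94], [10, 25, 93], [11, 22, 91]]
scene0 tray [141.8 268.5] 297
scene0 trayh [159.7 262.8] 75
scene0 knob none [[14, 99, 98], [14, 93, 102], [15, 106, 94], [12, 95, 97], [15, 99, 95], [14, 98, 104], [13, 91, 101]]
scene0 teal [364.3 189.3] 1441
scene0 bar [365.6 177. ] 134
scene0 white [262.3 258.4] 2410
scene0 zero [257.5 269.5] 4
tray [ 470.2 -333.1    2.7] gap 59.3
trayh [ 486.4 -315.8   32.4] gap 8.4
teal [532.5 285.3  99.6] gap 86.2
bar [515.6 349.7 113.3] gap 8.2
white [584.2 -18.5  -5. ] gap 46.0
tray (array([ 476., -301.]), array([2.8, 5.6]), 0.1) [ 476. -301.   13.]
trayh (array([ 484.9, -316.4]), array([10.8, 35.4]), 0.1) [ 484.9 -316.4   47. ]
white (array([588. ,   1.2]), array([306.8, 167.2]), 87.6) [588.1   3.6  45. ]
bar (array([514.5, 351.1]), array([15.9, 89.7]), 78.1) [514.3 351.2  92. ]
teal (array([506. , 253.5]), array([ 10.7, 127.7]), 77.9) [507.7 252.8  82. ]
[[-0.972  0.235 -0.   ]
 [ 0.235  0.972 -0.001]
 [-0.    -0.001 -1.   ]]
```

```bash
sed -i 's/tray=(abs(H-109)<10)&(S>150)&(V>50)/tray=(abs(H-109)<12)\&(S>90)/; s/knob=V<60/knob=(V<110)\&(S<60) if top else V<75/; s/teal=(H>75)&(H<95)&(S>90)/teal=(H>70)\&(H<105)\&(S>50)/; s/zero=(H>40)&(H<80)&(S>80)/zero=(H>35)\&(H<85)\&(S>50)/' m1.py
python3 m1.py
python3 - <<'E'
from h import *
for n,b in [('top0',(295,165,340,225))]:
    im,_=load(n); x0,y0,x1,y1=b
    a=cv2.resize(im[y0:y1,x0:x1,::-1],None,fx=8,fy=8,interpolation=cv2.INTER_NEAREST)
im,_=load('scene0'); b=cv2.resize(im[230:290,215:285,::-1],None,fx=6,fy=8,interpolation=cv2.INTER_NEAREST)
cv2.imwrite('pics/dial0.png',np.hstack([a,b]))
E
```

```text
top0 tray [395.7 232.3] 3463
top0 trayh [398.5 232. ] 70
top0 knob [315.3 194.9] 174
top0 teal [154.8 221.5] 4092
top0 bar [148.9 219.8] 207
top0 white [280.5 193.9] 6534
top0 zero [313.5 175.5] 4
scene0 tray [161.3 271.9] 2695
scene0 trayh [159.7 262.8] 75
scene0 knob none [[14, 99, 98], [14, 93, 102], [15, 106, 94], [12, 95, 97], [15, 99, 95], [14, 98, 104], [13, 91, 101]]
scene0 teal [367.  196.9] 2414
scene0 bar [365.6 177. ] 134
scene0 white [262.3 258.4] 2410
scene0 zero [258.1 269.1] 8
tray [ 486.3 -318.3   -6.3] gap 6.5
trayh [ 486.4 -315.8   32.4] gap 8.4
teal [518.9 359.3  28.9] gap 22.6
bar [515.6 349.7 113.3] gap 8.2
white [584.2 -18.5  -5. ] gap 46.0
zero [640.4 -84.7  42.2] gap 4.7
tray (array([ 485.5, -317.3]), array([160.2, 169.8]), 1.1) [ 485.  -316.9   13. ]
trayh (array([ 484.9, -316.4]), array([10.8, 35.4]), 0.1) [ 484.9 -316.4   47. ]
white (array([588. ,   1.2]), array([306.8, 167.2]), 87.6) [588.1   3.6  45. ]
bar (array([514.5, 351.1]), array([15.9, 89.7]), 78.1) [514.3 351.2  92. ]
teal (array([511. , 338.8]), array([182. , 170.4]), 78.0) [510.3 337.7  82. ]
knob (array([581.8, -88.7]), array([34.6, 37.5]), 89.8) [582.  -88.3  83. ]
zero (array([638.7, -86.4]), array([2.7, 2.8]), 89.8) [638.7 -86.4  48. ]
[[-0.972  0.235 -0.   ]
 [ 0.235  0.972 -0.001]
 [-0.    -0.001 -1.   ]]
```

View pics/dial0.png

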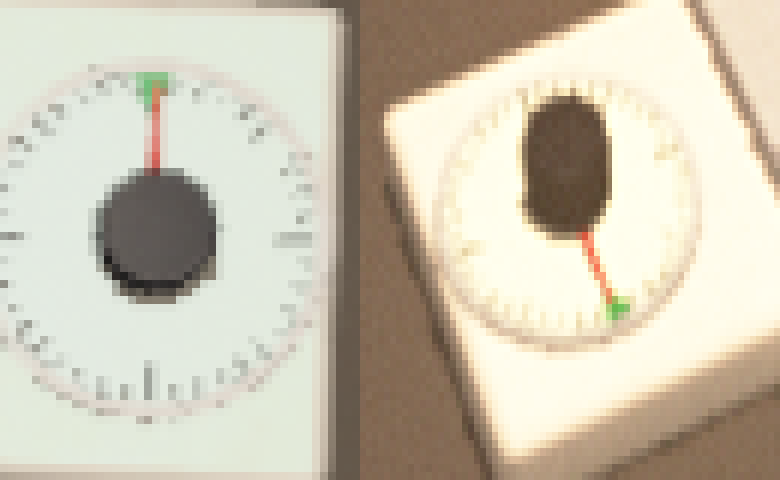

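The dial crop shows the green zero triangle practically under the red pointer at (153,85), with the knob at (155,230). The knob is therefore near 0, and the scale's yaw is about -2.4°.

I'll turn the tool so that tool y is along world x, then pass over the mould.

```bash
python3 -m jog '[{"delta_rot":[0,0,7],"translation":[0,0,-5],"claw":-1},{"delta_rot":[0,0,7],"translation":[0,0,-5],"claw":-1},{"delta_rot":[0,0,7],"translation":[0,0,-5],"claw":-1},{"delta_rot":[0,0,7],"translation":[0,0,-5],"claw":-1},{"delta_rot":[0,0,7],"translation":[0,0,-5],"claw":-1},{"delta_rot":[0,0,7],"translation":[0,0,-5],"claw":-1},{"delta_rot":[0,0,7],"translation":[0,0,-5],"claw":-1},{"delta_rot":[0,0,7],"translation":[0,0,-5],"claw":-1},{"delta_rot":[0,0,7],"translation":[0,0,-5],"claw":-1},{"delta_rot":[0,0,7],"translation":[0,0,-5],"claw":-1}]'
python3 -m jog '[{"delta_rot":[0,0,6.4],"translation":[0,0,0],"claw":-1},{"delta_rot":[0,0,0],"translation":[-20,25,0],"claw":-1},{"delta_rot":[0,0,0],"translation":[-20,25,0],"claw":-1},{"delta_rot":[0,0,0],"translation":[-20,25,0],"claw":-1},{"delta_rot":[0,0,0],"translation":[-20,25,0],"claw":-1},{"delta_rot":[0,0,0],"translation":[-20,25,0],"claw":-1},{"delta_rot":[0,0,0],"translation":[-20,25,0],"claw":-1},{"delta_rot":[0,0,0],"translation":[-20,25,0],"claw":-1},{"delta_rot":[0,0,0],"translation":[-20,25,0],"claw":-1},{"delta_rot":[0,0,0],"translation":[-20,25,0],"claw":-1}]'
python3 -m jog '[{"delta_rot":[0,0,0],"translation":[-23,20,0],"claw":-1},{"delta_rot":[0,0,0],"translation":[-23,20,0],"claw":-1},{"delta_rot":[0,0,0],"translation":[-23,20,0],"claw":-1},{"delta_rot":[0,0,0],"translation":[-23,20,0],"claw":-1},{"delta_rot":[0,0,0],"translation":[-23,20,0],"claw":-1},{"delta_rot":[0,0,0],"translation":[-23,20,0],"claw":-1},{"delta_rot":[0,0,0],"translation":[-13,5,0],"claw":-1},{"delta_rot":[0,0,0],"translation":[-10,0,0],"claw":-1},{"delta_rot":[0,0,0],"translation":[0,0,0],"claw":-1},{"delta_rot":[0,0,0],"translation":[0,0,0],"claw":-1}]'
python3 - <<'E'
from h import *
im,M,k,T=cam('wrist'); save(im,'w1.png'); np.savez('pics/w1',im=im,M=M,k=k,T=T); print(T.round(3))
s=env.sense(); print(q2R(s['ee_rot']).round(3),s['joints'].round(2))
E
```

```text
t: 0.98
tool_pos: [158.2, 656.0, 281.1]
ee_rot: [0.0, 0.669, 0.744, -0.0]
force: [-0.1, -0.3, 0.0]
opening: 1.0
grasp_force: 0.0
t: 1.82
tool_pos: [384.3, 475.1, 281.1]
ee_rot: [-0.0, 0.707, 0.707, -0.0]
force: [0.2, 0.2, -0.1]
opening: 0.997
grasp_force: 0.0
t: 2.65
tool_pos: [507.3, 316.5, 281.2]
ee_rot: [-0.001, 0.706, 0.708, -0.0]
force: [-0.2, 1.0, -0.3]
opening: 1.001
grasp_force: 0.0
[[ 1.00000e+00  2.00000e-03 -0.00000e+00  5.07908e+02]
 [ 2.00000e-03 -9.65000e-01 -2.63000e-01  3.82379e+02]
 [-1.00000e-03  2.63000e-01 -9.65000e-01  4.24721e+02]
 [ 0.00000e+00  0.00000e+00  0.00000e+00  1.00000e+00]]
[[-0.004  1.    -0.001]
 [ 1.     0.004  0.001]
 [ 0.001 -0.001 -1.   ]] [-0.94  0.31  0.4   1.68 -0.13  1.18 -0.5 ]
```

```bash
python3 -m jog '[{"delta_rot":[0,0,0],"translation":[-15,0,0],"claw":-1},{"delta_rot":[0,0,0],"translation":[-30,-2,0],"claw":-1},{"delta_rot":[0,0,0],"translation":[-36,-2,0],"claw":-1},{"delta_rot":[0,0,0],"translation":[-36,-2,0],"claw":-1},{"delta_rot":[0,0,0],"translation":[-36,-2,0],"claw":-1},{"delta_rot":[0,0,0],"translation":[-36,-2,0],"claw":-1},{"delta_rot":[0,0,0],"translation":[-36,-2,0],"claw":-1},{"delta_rot":[0,0,0],"translation":[-36,-2,0],"claw":-1},{"delta_rot":[0,0,0],"translation":[-36,-2,0],"claw":-1},{"delta_rot":[0,0,0],"translation":[-36,-2,0],"claw":-1}]'
python3 -m jog '[{"delta_rot":[0,0,0],"translation":[-36,0,0],"claw":-1},{"delta_rot":[0,0,0],"translation":[-36,-2,0],"claw":-1},{"delta_rot":[0,0,0],"translation":[-36,-2,0],"claw":-1},{"delta_rot":[0,0,0],"translation":[-36,-2,0],"claw":-1},{"delta_rot":[0,0,0],"translation":[-36,-2,0],"claw":-1},{"delta_rot":[0,0,0],"translation":[-36,0,0],"claw":-1},{"delta_rot":[0,0,0],"translation":[-30,0,0],"claw":-1},{"delta_rot":[0,0,0],"translation":[-15,0,0],"claw":-1},{"delta_rot":[0,0,0],"translation":[0,0,0],"claw":-1},{"delta_rot":[0,0,0],"translation":[0,0,0],"claw":-1}]'
python3 - <<'E'
from h import *
im,M,k,T=cam('wrist'); a=im; np.savez('pics/w2',im=im,M=M,k=k,T=T)
b,_=load('w1'); cv2.imwrite('pics/w12.png',cv2.resize(np.hstack([b,a])[:,:,::-1],(800,300),interpolation=cv2.INTER_AREA))
E
```

```text
t: 3.53
tool_pos: [489.8, -18.8, 281.4]
ee_rot: [-0.0, 0.706, 0.708, 0.0]
force: [0.9, 0.3, 0.3]
opening: 0.998
grasp_force: 0.0
t: 4.37
tool_pos: [482.5, -278.5, 281.0]
ee_rot: [-0.0, 0.707, 0.707, 0.0]
force: [0.8, 0.7, -0.0]
opening: 1.002
grasp_force: 0.0
```

View pics/w12.png

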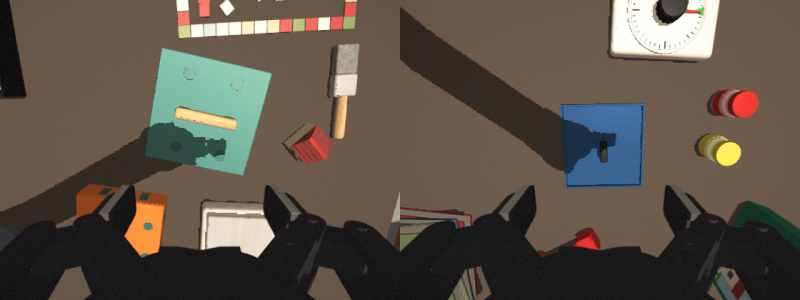

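Left (over the mould): the teal cap's bar is at (206,118), and the lid is in place. Right (over the tray): the tray handle is at (604,151), with the tray at (562-645,103-187).

```bash
cat > m2.py <<'E'
from h import *
def hs(n):
    im,C=load(n); hsv=cv2.cvtColor(im,cv2.COLOR_RGB2HSV).astype(int); return hsv[:,:,0],hsv[:,:,1],hsv[:,:,2],C
H,S,V,CT=hs('top0'); th=blob((V<75)&(S<140),(378,218,414,243)); tb=blob((H>5)&(H<25)&(S>60)&(V>120),(135,193,164,243))
H,S,V,C2=hs('w2')
print(H[212,278:294],S[212,278:294],V[212,278:294])
wh=blob((V<75)&(S<130),(270,185,305,240)); print(wh[1:],wrect(wh[0],C2,47))
wt=blob((abs(H-109)<14)&(S>120),(220,135,350,270)); print('tray',wrect(wt[0],C2,13))
print('handle tri',tri(*ray(th[1],*CT),*ray(wh[1],*C2)),onplane(wh[1],C2,47))
H,S,V,C1=hs('w1'); wb=blob((H>5)&(H<25)&(S>60)&(V>100),(230,140,350,190)); wl=blob((H>70)&(H<105)&(S>50),(195,60,385,250))
print('bar',tri(*ray(tb[1],*CT),*ray(wb[1],*C1)),wrect(wb[0],C1,122),wrect(tb[0],CT,122)); print('lid',wrect(wl[0],C1,82))
s=env.sense(); print(s['tool_pos'])
E
python3 m2.py
```

```text
[107 108  75 140   6   8   0   9  10   9   4 128 105 105 105 105] [147 138  27 128  32  41  33  25  31  34  25  19 142 152 153 152] [ 64  59  19  18  40  69  70  70  75  76  72  55  95 146 147 146]
(array([285.31399317, 213.20136519]), np.int32(293)) (array([ 490.5, -315.1]), array([13.1, 40.5]), 0.6)
tray (array([ 491.2, -316.5]), array([159. , 169.9]), 1.1)
handle tri (array([ 489.58572913, -335.00890726,  -27.65991613]), np.float64(5.799807741835957)) [ 490.93008717 -315.08911953   47.        ]
bar (array([515.55141944, 347.25287052, 108.32016464]), np.float64(3.93238512779211)) (array([517.5, 348.5]), array([16., 89.]), 78.0) (array([513.1, 344. ]), array([15.5, 87.8]), 78.1)
lid (array([517.8, 347.8]), array([169.7, 169.5]), 78.0)
[ 482.88660455 -277.29966196  280.9537847 ]
```

```bash
python3 -m jog '[{"delta_rot":[0,0,0],"translation":[-8,1,10],"claw":-1},{"delta_rot":[0,0,0],"translation":[-8,1,20],"claw":-1},{"delta_rot":[0,0,0],"translation":[-8,1,25],"claw":-1},{"delta_rot":[0,0,0],"translation":[-8,2,25],"claw":-1},{"delta_rot":[0,0,0],"translation":[-6,2,25],"claw":-1},{"delta_rot":[0,0,0],"translation":[0,0,20],"claw":-1},{"delta_rot":[0,0,0],"translation":[0,0,5],"claw":-1},{"delta_rot":[0,0,0],"translation":[0,0,0],"claw":-1},{"delta_rot":[0,0,0],"translation":[0,0,0],"claw":-1},{"delta_rot":[0,0,0],"translation":[0,0,0],"claw":-1}]'
cat > snap.py <<'E'
import sys
from h import *
n,c=sys.argv[1:3]; im,M,k,T=cam(c); np.savez('pics/'+n,im=im,M=M,k=k,T=T); save(im,n+'.png')
E
python3 snap.py w3 wrist
cat > m3.py <<'E'
from m2 import *
H,S,V,C3=hs('w3')
p=proj([490.5,-316,47],C3).astype(int); print(p)
wh3=blob((V<90)&(S<100),(max(p[0]-45,0),p[1]-60,p[0]+45,p[1]+60)); print(wh3[1:],wrect(wh3[0],C3,47))
a=rect(wh[0])[0]; b=rect(wh3[0])[0]
print('w2-w3',tri(*ray(wh[1],*C2),*ray(wh3[1],*C3)), tri(*ray(a,*C2),*ray(b,*C3)))
E
python3 m3.py | tail -3
```

```text
t: 5.25
tool_pos: [491.0, -316.3, 152.8]
ee_rot: [0.001, 0.706, 0.708, 0.001]
force: [-0.2, 0.1, -0.3]
opening: 0.999
grasp_force: 0.0
[277 210]
(array([277.44536424, 210.53311258]), np.int32(604)) (array([ 490.7, -314.9]), array([13.4, 40.8]), 1.9)
w2-w3 (array([ 490.5794042 , -312.7135526 ,   57.34002358]), np.float64(0.8837010012717619)) (array([ 490.56953944, -314.00284939,   49.38525419]), np.float64(0.37848707640301954))
```

View pics/w3.png

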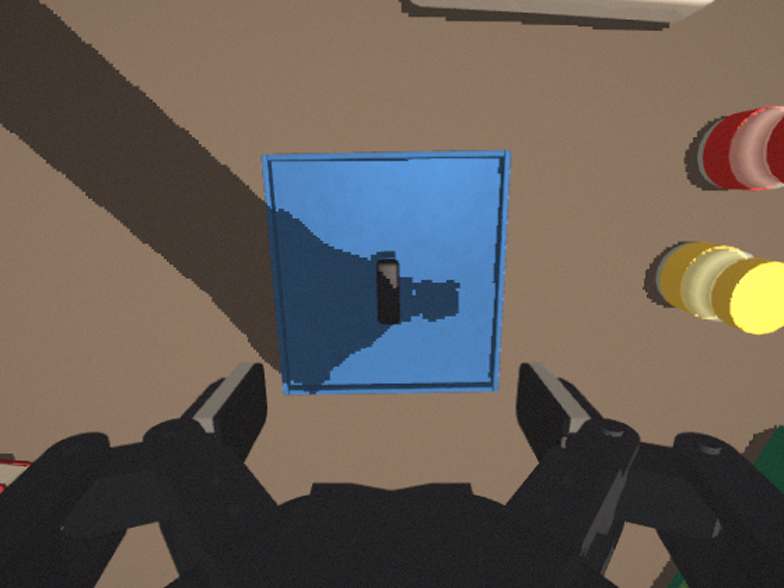

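The wrist view shows the tray handle at (388,290), between the fingers. The two heights agree: top at 48 mm, and the axis aligned within 2°. I'll grasp.

```bash
python3 -m jog '[{"delta_rot":[0,0,0],"translation":[1,0,10],"claw":-1},{"delta_rot":[0,0,0],"translation":[0,0,20],"claw":-1},{"delta_rot":[0,0,0],"translation":[0,0,25],"claw":-1},{"delta_rot":[0,0,0],"translation":[0,0,25],"claw":-1},{"delta_rot":[0,0,0],"translation":[0,0,20],"claw":-1},{"delta_rot":[0,0,0],"translation":[0,0,15],"claw":-1},{"delta_rot":[0,0,0],"translation":[0,0,12],"claw":-1},{"delta_rot":[0,0,0],"translation":[0,0,6],"claw":-1},{"delta_rot":[0,0,0],"translation":[0,0,0],"claw":-1},{"delta_rot":[0,0,0],"translation":[0,0,0],"claw":0}]' 80
python3 -m jog '[{"delta_rot":[0,0,0],"translation":[0,0,0],"claw":1},{"delta_rot":[0,0,0],"translation":[0,0,0],"claw":1},{"delta_rot":[0,0,0],"translation":[0,0,0],"claw":1},{"delta_rot":[0,0,0],"translation":[0,0,0],"claw":1},{"delta_rot":[0,0,0],"translation":[0,0,0],"claw":1},{"delta_rot":[0,0,0],"translation":[0,0,0],"claw":1},{"delta_rot":[0,0,0],"translation":[0,0,0],"claw":1},{"delta_rot":[0,0,0],"translation":[0,0,0],"claw":1},{"delta_rot":[0,0,0],"translation":[0,0,0],"claw":1},{"delta_rot":[0,0,0],"translation":[0,0,0],"claw":1}]' 80
python3 - <<'E'
from h import *
for n in ['w1','w2']:
    im,C=load(n); hsv=cv2.cvtColor(im,cv2.COLOR_RGB2HSV).astype(int)
    m=(hsv[:,:,1]<60)&(hsv[:,:,2]>150)
    m,_,a=blob(m,(275,270,385,330) if n=='w1' else (285,0,450,100))
    P=cv2.approxPolyDP(hull(m),4,True)[:,0]
    for p in P: print(n,p,onplane(p,C,43).round(1)[:2],onplane(p,C,61).round(1)[:2])
im,C=load('w2'); hsv=cv2.cvtColor(im,cv2.COLOR_RGB2HSV).astype(int)
z,c,a=blob((hsv[:,:,0]>35)&(hsv[:,:,0]<85)&(hsv[:,:,1]>80),(370,0,450,60)); print('zero',c,a,onplane(c,C,48))
E
```

```text
t: 6.13
tool_pos: [490.2, -315.9, 18.6]
ee_rot: [0.0, 0.707, 0.707, 0.0]
force: [-0.1, 0.4, 0.3]
opening: 0.887
grasp_force: 0.0
t: 6.97
tool_pos: [490.2, -315.8, 18.9]
ee_rot: [0.0, 0.707, 0.707, 0.0]
force: [-1.2, 1.9, 6.4]
opening: 0.149
grasp_force: 79.6
w1 [384 330] [663.4  99.9] [656.1 113.2]
w1 [291 330] [525.5 100.1] [524.7 113.4]
w1 [292 305] [526.4 142. ] [525.6 153.4]
w1 [371 306] [640.5 140.4] [634.2 151.8]
w2 [447   0] [671.1 -68.3] [662.3 -75.1]
w2 [437  74] [ 669.2 -145.8] [ 660.4 -149. ]
w2 [430  82] [ 661.9 -154.7] [ 653.5 -157.5]
w2 [307  76] [ 515.6 -149.1] [ 514.1 -152.1]
w2 [297  70] [ 503.8 -142.6] [ 502.8 -145.9]
w2 [302   0] [508.3 -70. ] [507.1 -76.7]
zero [422.57377049  16.18032787] 61 [643.07374636 -86.7018876   48.        ]
```

Tray gripped (opening 0.15). From the wrist views the pan centre is about (596.5,77), which fits the scale's size and yaw.

```bash
python3 -m jog '[{"delta_rot":[0,0,0],"translation":[0,0,-4],"claw":1},{"delta_rot":[0,0,0],"translation":[0,0,-10],"claw":1},{"delta_rot":[0,0,0],"translation":[0,0,-16],"claw":1},{"delta_rot":[0,0,0],"translation":[0,0,-20],"claw":1},{"delta_rot":[0,0,0],"translation":[0,0,-20],"claw":1},{"delta_rot":[0,0,0],"translation":[0,0,-20],"claw":1},{"delta_rot":[0,0,0],"translation":[0,0,-16],"claw":1},{"delta_rot":[0,0,0],"translation":[0,0,-10],"claw":1},{"delta_rot":[0,0,0],"translation":[0,0,-4],"claw":1},{"delta_rot":[0,0,0],"translation":[0,0,0],"claw":1}]'
python3 -m jog '[{"delta_rot":[0,0,0],"translation":[10,2,0],"claw":1},{"delta_rot":[0,0,0],"translation":[20,6,0],"claw":1},{"delta_rot":[0,0,0],"translation":[23,6,0],"claw":1},{"delta_rot":[0,0,0],"translation":[23,6,0],"claw":1},{"delta_rot":[0,0,0],"translation":[23,6,0],"claw":1},{"delta_rot":[0,0,0],"translation":[23,6,0],"claw":1},{"delta_rot":[0,0,0],"translation":[23,6,0],"claw":1},{"delta_rot":[0,0,0],"translation":[23,6,0],"claw":1},{"delta_rot":[0,0,0],"translation":[23,6,0],"claw":1},{"delta_rot":[0,0,0],"translation":[23,6,0],"claw":1}]'
python3 -m jog '[{"delta_rot":[0,0,0],"translation":[23,6,0],"claw":1},{"delta_rot":[0,0,0],"translation":[23,6,0],"claw":1},{"delta_rot":[0,0,0],"translation":[23,6,0],"claw":1},{"delta_rot":[0,0,0],"translation":[23,6,0],"claw":1},{"delta_rot":[0,0,0],"translation":[23,6,0],"claw":1},{"delta_rot":[0,0,0],"translation":[23,6,0],"claw":1},{"delta_rot":[0,0,0],"translation":[23,6,0],"claw":1},{"delta_rot":[0,0,0],"translation":[16,6,0],"claw":1},{"delta_rot":[0,0,0],"translation":[0,0,0],"claw":1},{"delta_rot":[0,0,0],"translation":[0,0,0],"claw":1}]'
python3 snap.py s1 scene; python3 -c "
from h import *
s=env.sense(); print(s['tool_pos'],s['opening'],s['grasp_force'])"
```

```text
t: 7.8
tool_pos: [490.1, -315.7, 138.9]
ee_rot: [0.0, 0.707, 0.707, 0.0]
force: [0.4, -0.2, -2.3]
opening: 0.147
grasp_force: 78.6
t: 8.63
tool_pos: [544.9, -99.2, 136.9]
ee_rot: [-0.001, 0.707, 0.708, -0.001]
force: [0.7, -0.1, -2.2]
opening: 0.151
grasp_force: 78.5
t: 9.47
tool_pos: [593.1, 76.7, 137.2]
ee_rot: [-0.0, 0.706, 0.708, -0.001]
force: [-0.5, -0.1, -2.1]
opening: 0.151
grasp_force: 78.6
[592.95072565  74.93527317 137.49248486] 0.14809058440339676 78.55803787708282
```

View pics/s1.png

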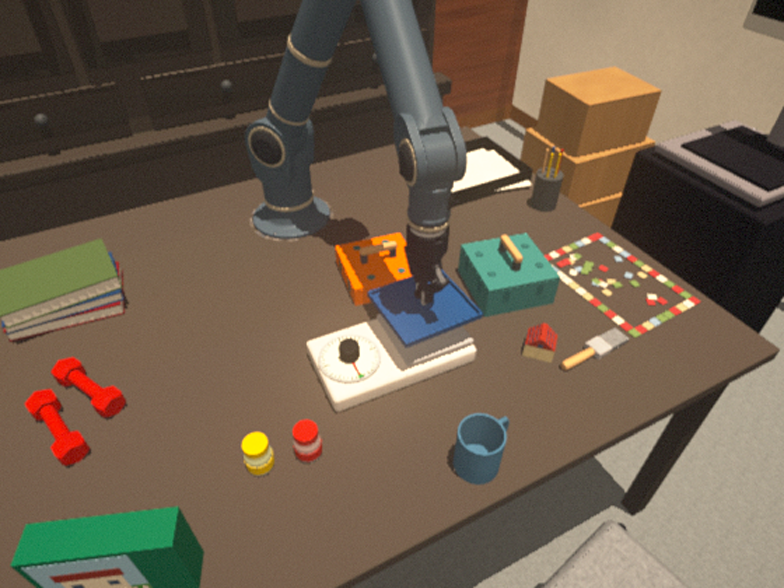

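The tray is held level above the pan at (425,305), and nothing else has moved. Lowering and releasing.

```bash
python3 -m jog '[{"delta_rot":[0,0,0],"translation":[1,3,4],"claw":1},{"delta_rot":[0,0,0],"translation":[0,0,8],"claw":1},{"delta_rot":[0,0,0],"translation":[0,0,10],"claw":1},{"delta_rot":[0,0,0],"translation":[0,0,10],"claw":1},{"delta_rot":[0,0,0],"translation":[0,0,9],"claw":1},{"delta_rot":[0,0,0],"translation":[0,0,8],"claw":1},{"delta_rot":[0,0,0],"translation":[0,0,6],"claw":1},{"delta_rot":[0,0,0],"translation":[0,0,3],"claw":1},{"delta_rot":[0,0,0],"translation":[0,0,0],"claw":1},{"delta_rot":[0,0,0],"translation":[0,0,0],"claw":1}]'
python3 -m jog '[{"delta_rot":[0,0,0],"translation":[0,0,0.5],"claw":0.6},{"delta_rot":[0,0,0],"translation":[0,0,0],"claw":0.4},{"delta_rot":[0,0,0],"translation":[0,0,0],"claw":0},{"delta_rot":[0,0,0],"translation":[0,0,0],"claw":-0.5},{"delta_rot":[0,0,0],"translation":[0,0,0],"claw":-0.5},{"delta_rot":[0,0,0],"translation":[0,0,0],"claw":-0.5},{"delta_rot":[0,0,0],"translation":[0,0,-4],"claw":-0.5},{"delta_rot":[0,0,0],"translation":[0,0,-15],"claw":-0.5},{"delta_rot":[0,0,0],"translation":[0,0,-25],"claw":-0.5},{"delta_rot":[0,0,0],"translation":[0,0,-30],"claw":-1}]'
python3 -m jog '[{"delta_rot":[0,0,0],"translation":[-25,0,-20],"claw":-1},{"delta_rot":[0,0,0],"translation":[-30,0,-10],"claw":-1},{"delta_rot":[0,0,0],"translation":[-30,0,-5],"claw":-1},{"delta_rot":[0,0,0],"translation":[-30,0,0],"claw":-1},{"delta_rot":[0,0,0],"translation":[-25,0,0],"claw":-1},{"delta_rot":[0,0,0],"translation":[-15,0,0],"claw":-1},{"delta_rot":[0,0,0],"translation":[-5,0,0],"claw":-1},{"delta_rot":[0,0,0],"translation":[0,0,0],"claw":-1},{"delta_rot":[0,0,0],"translation":[0,0,0],"claw":-1},{"delta_rot":[0,0,0],"translation":[0,0,0],"claw":-1}]'
python3 snap.py w4 wrist
```

```text
t: 10.35
tool_pos: [596.9, 76.4, 80.4]
ee_rot: [0.0, 0.707, 0.707, 0.0]
force: [1.1, 0.1, -2.5]
opening: 0.146
grasp_force: 78.6
t: 11.18
tool_pos: [595.4, 76.3, 153.4]
ee_rot: [-0.001, 0.707, 0.707, -0.002]
force: [0.7, 0.1, 0.6]
opening: 0.867
grasp_force: 0.0
t: 12.02
tool_pos: [597.0, -81.5, 188.5]
ee_rot: [-0.001, 0.706, 0.708, 0.0]
force: [0.0, 1.0, -0.4]
opening: 1.003
grasp_force: 0.0
```

View pics/w4.png

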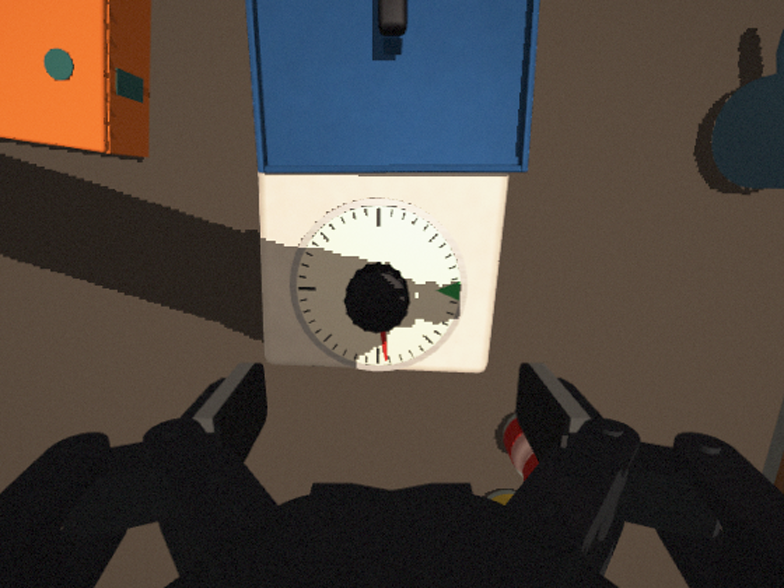

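The dial is at (380,287), with the zero mark pointing right at (450,291) and the red pointer down at (386,350). The tray sits square on the pan. Now for dial centre and angles.

```bash
cat > dial.py <<'E'
import sys
from h import *
def dial(n,verbose=True):
    im,C=load(n); hsv=cv2.cvtColor(im,cv2.COLOR_RGB2HSV).astype(int); H,S,V=[hsv[:,:,i] for i in range(3)]
    c=np.array([589.,-87.,48]); D=np.zeros(im.shape[:2],bool)
    # pixels whose plane point lies 25..56 mm from the centre
    x0,y0=proj(c,C).astype(int); W={}
    for y in range(max(0,y0-90),min(420,y0+90)):
        for x in range(max(0,x0-90),min(560,x0+90)):
            P=onplane((x,y),C,48); W[x,y]=P
    g=np.array([W[x,y][:2] for (x,y) in W if 35<H[y,x]<85 and S[y,x]>90 and 30<np.hypot(*(W[x,y][:2]-c[:2]))<58])
    r=np.array([W[x,y][:2] for (x,y) in W if (H[y,x]<8 or H[y,x]>172) and S[y,x]>120 and V[y,x]>70 and 20<np.hypot(*(W[x,y][:2]-c[:2]))<58])
    return g,r,W,(H,S,V,C)
if __name__=='__main__':
    g,r,W,(H,S,V,C)=dial(sys.argv[1])
    k=np.array([(x,y) for (x,y) in W if V[y,x]<45 and np.hypot(*(W[x,y][:2]-[589,-87]))<45])
    m=np.zeros(H.shape,bool); m[k[:,1],k[:,0]]=1; m,_,_=blob(m); print('knob @83',wrect(m,C,83))
    print('green',len(g),g.mean(0).round(1),'red',len(r),r.mean(0).round(1),r[np.argmin(r[:,1])].round(1))
    d=np.array(sys.argv[2:4],float) if len(sys.argv)>2 else np.array([589,-87.])
    u=g.mean(0)-d; ag=np.arctan2(u[1],u[0])
    vx=cv2.fitLine(r.astype(np.float32),cv2.DIST_L2,0,.01,.01).ravel(); ar=np.arctan2(vx[1],vx[0]); w=r.mean(0)-d
    print('zero deg',np.degrees(ag).round(1),'pointer deg by centre',np.degrees(np.arctan2(w[1],w[0])).round(1),'line',np.degrees(ar).round(1),'line pt',vx[2:])
E
python3 dial.py w4
python3 - <<'E'
from h import *
im,C=load('w4'); hsv=cv2.cvtColor(im,cv2.COLOR_RGB2HSV).astype(int); H,S,V=[hsv[:,:,i] for i in range(3)]
# scale's -y corners & dial tick ring
p0=np.array([380,287])/1.4
m,_,a=blob((S<60)&(V>60),(180,125,365,270)); P=cv2.approxPolyDP(hull(m),4,True)[:,0]
for p in P: print(p,onplane(p,C,43).round(1)[:2])
t=[(np.array(q)/1.4) for q in [(378,209),(307,288),(378,363)]] # major ticks
for q in t: print('tick',onplane(q,C,48).round(1)[:2])
m,_,a=blob((abs(H-109)<12)&(S>90),(160,0,400,130)); P=cv2.approxPolyDP(hull(m),4,True)[:,0]
for p in P: print('tray',p,onplane(p,C,73).round(1)[:2])
E
```

```text
knob @83 (array([589.5, -83.8]), array([43.5, 38.8]), 80.6)
green 108 [638.6 -86.6] red 61 [ 592.5 -126.5] [ 593.4 -138.9]
zero deg 0.5 pointer deg by centre -84.9 line -85.4 line pt [ 592.49304 -126.52254]
[362 126] [674. -10.]
[346 264] [ 667.6 -148.8]
[202 259] [ 517.3 -143.7]
[188 217] [506.2 -98.3]
[187 126] [511.8 -10.5]
tick [588.8 -31.3]
tick [539.2 -85.3]
tick [ 588.3 -141.5]
tray [386   0] [678.  82.]
tray [376 123] [677.5  -8.1]
tray [185 122] [519.3  -7.8]
tray [176   0] [518.7  81.5]
```

```bash
python3 -m jog '[{"delta_rot":[0,0,0],"translation":[-4.5,-4,10],"claw":-1},{"delta_rot":[0,0,0],"translation":[0,-4,20],"claw":-1},{"delta_rot":[0,0,0],"translation":[0,0,25],"claw":-1},{"delta_rot":[0,0,0],"translation":[0,0,25],"claw":-1},{"delta_rot":[0,0,0],"translation":[0,0,20],"claw":-1},{"delta_rot":[0,0,0],"translation":[0,0,16],"claw":-1},{"delta_rot":[0,0,0],"translation":[0,0,12],"claw":-1},{"delta_rot":[0,0,0],"translation":[0,0,6],"claw":-1},{"delta_rot":[0,0,0],"translation":[0,0,0],"claw":-1},{"delta_rot":[0,0,0],"translation":[0,0,0],"claw":-1}]'
python3 -m jog '[{"delta_rot":[0,0,0],"translation":[0,0,0],"claw":1},{"delta_rot":[0,0,0],"translation":[0,0,0],"claw":1},{"delta_rot":[0,0,0],"translation":[0,0,0],"claw":1},{"delta_rot":[0,0,0],"translation":[0,0,0],"claw":1},{"delta_rot":[0,0,0],"translation":[0,0,0],"claw":1},{"delta_rot":[0,0,0],"translation":[0,0,0],"claw":1},{"delta_rot":[0,0,0],"translation":[0,0,0],"claw":1},{"delta_rot":[0,0,0],"translation":[0,0,0],"claw":1},{"delta_rot":[0,0,0],"translation":[0,0,0],"claw":1},{"delta_rot":[0,0,0],"translation":[0,0,0],"claw":1}]' 40
```

```text
t: 12.9
tool_pos: [589.0, -88.1, 55.0]
ee_rot: [0.0, 0.707, 0.707, 0.0]
force: [0.3, 1.1, -0.3]
opening: 0.995
grasp_force: 0.0
t: 13.73
tool_pos: [588.0, -88.0, 55.6]
ee_rot: [-0.001, 0.707, 0.707, -0.0]
force: [-3.2, 0.7, 7.0]
opening: 0.452
grasp_force: 40.1
```

```bash
python3 -m jog '[{"delta_rot":[0,0,4],"translation":[0,0,0],"claw":1},{"delta_rot":[0,0,5],"translation":[0,0,0],"claw":1},{"delta_rot":[0,0,5],"translation":[0,0,0],"claw":1},{"delta_rot":[0,0,5],"translation":[0,0,0],"claw":1},{"delta_rot":[0,0,5],"translation":[0,0,0],"claw":1},{"delta_rot":[0,0,5],"translation":[0,0,0],"claw":1},{"delta_rot":[0,0,5],"translation":[0,0,0],"claw":1},{"delta_rot":[0,0,5],"translation":[0,0,0],"claw":1},{"delta_rot":[0,0,5],"translation":[0,0,0],"claw":1},{"delta_rot":[0,0,5],"translation":[0,0,0],"claw":1}]'
python3 -m jog '[{"delta_rot":[0,0,5],"translation":[0,0,0],"claw":1},{"delta_rot":[0,0,5],"translation":[0,0,0],"claw":1},{"delta_rot":[0,0,5],"translation":[0,0,0],"claw":1},{"delta_rot":[0,0,5],"translation":[0,0,0],"claw":1},{"delta_rot":[0,0,5],"translation":[0,0,0],"claw":1},{"delta_rot":[0,0,5],"translation":[0,0,0],"claw":1},{"delta_rot":[0,0,4],"translation":[0,0,0],"claw":1},{"delta_rot":[0,0,2.7],"translation":[0,0,0],"claw":1},{"delta_rot":[0,0,0],"translation":[0,0,0],"claw":1},{"delta_rot":[0,0,0],"translation":[0,0,0],"claw":1}]'
python3 -m jog '[{"delta_rot":[0,0,0],"translation":[0,0,0],"claw":0},{"delta_rot":[0,0,0],"translation":[0,0,0],"claw":-0.4},{"delta_rot":[0,0,0],"translation":[0,0,0],"claw":-0.5},{"delta_rot":[0,0,0],"translation":[0,0,0],"claw":-0.5},{"delta_rot":[0,0,0],"translation":[0,0,-8],"claw":-0.5},{"delta_rot":[0,0,0],"translation":[0,0,-20],"claw":-0.5},{"delta_rot":[0,0,0],"translation":[0,0,-30],"claw":-1},{"delta_rot":[0,0,0],"translation":[0,0,-35],"claw":-1},{"delta_rot":[0,0,0],"translation":[0,0,-30],"claw":-1},{"delta_rot":[0,0,0],"translation":[0,0,-15],"claw":-1}]'
python3 -m jog '[{"delta_rot":[0,0,0],"translation":[0,0,0],"claw":-1},{"delta_rot":[0,0,0],"translation":[0,0,0],"claw":-1},{"delta_rot":[0,0,0],"translation":[0,0,0],"claw":-1},{"delta_rot":[0,0,0],"translation":[0,0,0],"claw":-1},{"delta_rot":[0,0,0],"translation":[0,0,0],"claw":-1},{"delta_rot":[0,0,0],"translation":[0,0,0],"claw":-1},{"delta_rot":[0,0,0],"translation":[0,0,0],"claw":-1},{"delta_rot":[0,0,0],"translation":[0,0,0],"claw":-1},{"delta_rot":[0,0,0],"translation":[0,0,0],"claw":-1},{"delta_rot":[0,0,0],"translation":[0,0,0],"claw":-1}]'
python3 snap.py w5 wrist; python3 dial.py w5 588.6 -86.7; python3 -c "
from h import *
im,C=load('w5'); x,y=proj([589,-87,48],C).astype(int); print(x,y); y0=max(0,y-70); cv2.imwrite('pics/d5.png',cv2.resize(im[y0:y+70,max(0,x-70):x+70,::-1],None,fx=4,fy=4))"
```

```text
t: 14.57
tool_pos: [585.9, -87.1, 55.6]
ee_rot: [-0.003, 0.937, 0.349, -0.002]
force: [-9.7, 3.9, 12.2]
opening: 0.456
grasp_force: 40.9
t: 15.4
tool_pos: [585.2, -85.5, 55.6]
ee_rot: [-0.004, 0.999, 0.038, -0.004]
force: [-12.3, 6.9, 16.8]
opening: 0.456
grasp_force: 41.4
t: 16.23
tool_pos: [590.3, -89.5, 197.0]
ee_rot: [0.001, 0.999, 0.037, 0.003]
force: [0.6, -0.4, 0.3]
opening: 1.001
grasp_force: 0.0
t: 17.07
tool_pos: [588.7, -88.1, 192.7]
ee_rot: [-0.0, 0.999, 0.038, -0.0]
force: [-0.3, -0.1, -0.2]
opening: 0.998
grasp_force: 0.0
knob @83 (array([590.2, -87.2]), array([43.2, 37.5]), 3.2)
green 83 [ 590.1 -137.7] red 108 [ 591.  -120.2] [ 592.6 -137.6]
zero deg -88.4 pointer deg by centre -85.9 line -83.5 line pt [ 591.02014 -120.21306]
277 201
```

View pics/d5.png

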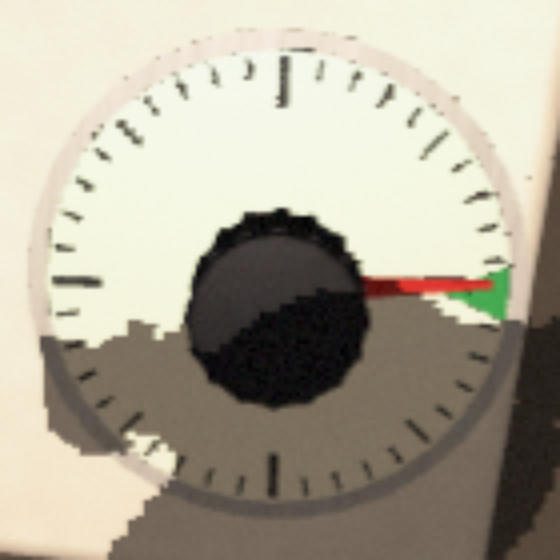

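The crop shows the zero triangle at (495,295) slightly clockwise of the pointer (tip at (492,286)). I'll quantify the excess from the major ticks.

```bash
cat > tick.py <<'E'
import sys
from dial import *
from scipy.optimize import least_squares
n=sys.argv[1]; g,r,W,(H,S,V,C)=dial(n)
# card rim ring is hard in shade: dial centre from ticks given as crop (x4) pixels
pts=np.array(eval(sys.argv[2]),float); off=np.array(eval(sys.argv[3]))
P=np.array([onplane(p/4-[.375,.375]+off,C,48)[:2] for p in pts]); print(P.round(1).tolist())
d=P[1]-P[0]; e=P[2]   # P0,P1 opposite ticks (top,bottom), P2 = tick opposite zero
n_=np.array([-d[1],d[0]])/np.linalg.norm(d); c=(P[0]+P[1])/2
print('ticks centre',c.round(1),'quarter-tick line deg',np.degrees(np.arctan2(d[1],d[0])).round(2),'zero dir by tick2',np.degrees(np.arctan2(*(c-e)[::-1])).round(2))
q=r-c; rr=np.hypot(*q.T); a=np.degrees(np.arctan2(q[:,1],q[:,0]))
for lo in (22,30,38,44): s=(rr>lo)&(rr<lo+8); print('pointer r',lo,a[s].mean().round(2),s.sum())
b=np.concatenate([g]); q=b-c; ga=np.degrees(np.arctan2(q[:,1],q[:,0])); rg=np.hypot(*q.T); print('green range',ga[rg>46].min().round(1),ga[rg>46].max().round(1))
E
python3 tick.py w5 '[[285,80],[272,476],[76,281]]' '[207,131]'
```

```text
[[638.2, -83.7], [538.5, -87.8], [586.0, -36.1]]
ticks centre [588.4 -85.8] quarter-tick line deg -177.64 zero dir by tick2 -87.33
pointer r 22 -86.3 35
pointer r 30 -85.76 29
pointer r 38 -85.25 24
pointer r 44 -85.03 22
green range -93.9 -81.2
```

```bash
python3 -m jog '[{"delta_rot":[0,0,0],"translation":[-0.7,-2,10],"claw":-1},{"delta_rot":[0,0,0],"translation":[0,0,20],"claw":-1},{"delta_rot":[0,0,0],"translation":[0,0,25],"claw":-1},{"delta_rot":[0,0,0],"translation":[0,0,25],"claw":-1},{"delta_rot":[0,0,0],"translation":[0,0,20],"claw":-1},{"delta_rot":[0,0,0],"translation":[0,0,17],"claw":-1},{"delta_rot":[0,0,0],"translation":[0,0,14],"claw":-1},{"delta_rot":[0,0,0],"translation":[0,0,7],"claw":-1},{"delta_rot":[0,0,0],"translation":[0,0,0],"claw":-1},{"delta_rot":[0,0,0],"translation":[0,0,0],"claw":-1}]'
python3 -m jog '[{"delta_rot":[0,0,0],"translation":[0,0,0],"claw":1},{"delta_rot":[0,0,0],"translation":[0,0,0],"claw":1},{"delta_rot":[0,0,0],"translation":[0,0,0],"claw":1},{"delta_rot":[0,0,0],"translation":[0,0,0],"claw":1},{"delta_rot":[0,0,0],"translation":[0,0,0],"claw":1},{"delta_rot":[0,0,0],"translation":[0,0,0],"claw":1},{"delta_rot":[0,0,0],"translation":[0,0,0],"claw":1},{"delta_rot":[0,0,-1.2],"translation":[0,0,0],"claw":1},{"delta_rot":[0,0,-1.3],"translation":[0,0,0],"claw":1},{"delta_rot":[0,0,0],"translation":[0,0,0],"claw":1}]' 40
python3 -m jog '[{"delta_rot":[0,0,0],"translation":[0,0,0],"claw":1},{"delta_rot":[0,0,0],"translation":[0,0,0],"claw":0},{"delta_rot":[0,0,0],"translation":[0,0,0],"claw":-0.4},{"delta_rot":[0,0,0],"translation":[0,0,0],"claw":-0.5},{"delta_rot":[0,0,0],"translation":[0,0,0],"claw":-0.5},{"delta_rot":[0,0,0],"translation":[0,0,-8],"claw":-0.5},{"delta_rot":[0,0,0],"translation":[0,0,-25],"claw":-0.5},{"delta_rot":[0,0,0],"translation":[0,0,-35],"claw":-1},{"delta_rot":[0,0,0],"translation":[0,0,-35],"claw":-1},{"delta_rot":[0,0,0],"translation":[0,0,-25],"claw":-1}]'
python3 -m jog '[{"delta_rot":[0,0,0],"translation":[0,0,-10],"claw":-1},{"delta_rot":[0,0,0],"translation":[0,0,0],"claw":-1},{"delta_rot":[0,0,0],"translation":[0,0,0],"claw":-1},{"delta_rot":[0,0,0],"translation":[0,0,0],"claw":-1},{"delta_rot":[0,0,0],"translation":[0,0,0],"claw":-1},{"delta_rot":[0,0,0],"translation":[0,0,0],"claw":-1},{"delta_rot":[0,0,0],"translation":[0,0,0],"claw":-1},{"delta_rot":[0,0,0],"translation":[0,0,0],"claw":-1},{"delta_rot":[0,0,0],"translation":[0,0,0],"claw":-1},{"delta_rot":[0,0,0],"translation":[0,0,0],"claw":-1}]'
python3 snap.py w6 wrist; python3 dial.py w6 588.4 -86; python3 -c "
from h import *
im,C=load('w6'); x,y=proj([589,-87,48],C).astype(int); print(x-70,y-70); cv2.imwrite('pics/d6.png',cv2.resize(im[max(0,y-70):y+70,max(0,x-70):x+70,::-1],None,fx=4,fy=4))"
```

```text
t: 17.95
tool_pos: [588.1, -86.3, 54.9]
ee_rot: [0.0, 0.999, 0.038, 0.0]
force: [0.2, -0.6, -0.2]
opening: 0.994
grasp_force: 0.0
t: 18.78
tool_pos: [588.2, -85.1, 55.7]
ee_rot: [-0.001, 0.998, 0.06, 0.0]
force: [-1.5, 1.5, 5.5]
opening: 0.456
grasp_force: 39.7
t: 19.62
tool_pos: [588.5, -87.1, 186.1]
ee_rot: [0.001, 0.998, 0.059, 0.001]
force: [0.5, -0.2, 0.5]
opening: 1.0
grasp_force: 0.0
t: 20.45
tool_pos: [587.8, -86.2, 192.6]
ee_rot: [-0.0, 0.998, 0.06, -0.0]
force: [0.5, -0.6, 0.1]
opening: 0.999
grasp_force: 0.0
knob @83 (array([590.3, -87.1]), array([43.1, 37.2]), 2.5)
green 76 [ 593.1 -138.3] red 117 [ 591.2 -120.7] [ 593.1 -137.5]
zero deg -84.9 pointer deg by centre -85.5 line -83.5 line pt [ 591.1573  -120.71018]
209 131
```

View pics/d6.png

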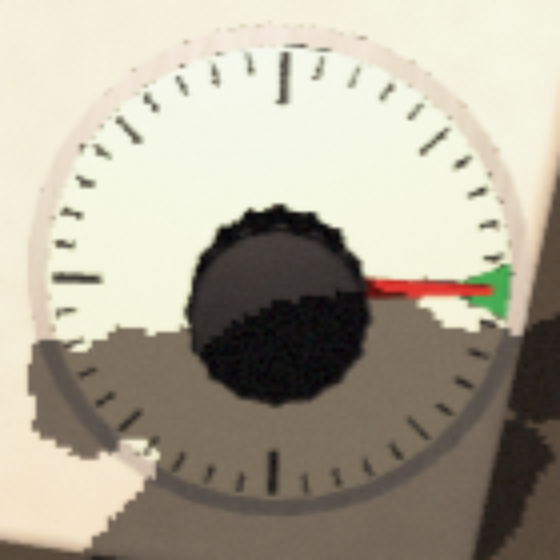

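The pointer tip at (490,291) now bisects the zero triangle (264–319). The tare is set at about zero, within roughly 1°.

Next I turn to the mould's axis (tool y to 78°) and go over the lid.

```bash
python3 -m jog '[{"delta_rot":[0,0,-7],"translation":[0,0,-5],"claw":-1},{"delta_rot":[0,0,-7],"translation":[0,0,-5],"claw":-1},{"delta_rot":[0,0,-7],"translation":[0,0,-5],"claw":-1},{"delta_rot":[0,0,-7],"translation":[0,0,-5],"claw":-1},{"delta_rot":[0,0,-7],"translation":[0,0,-5],"claw":-1},{"delta_rot":[0,0,-7],"translation":[0,0,-5],"claw":-1},{"delta_rot":[0,0,-7],"translation":[0,0,-5],"claw":-1},{"delta_rot":[0,0,-7],"translation":[0,0,-5],"claw":-1},{"delta_rot":[0,0,-7],"translation":[0,0,-5],"claw":-1},{"delta_rot":[0,0,-7],"translation":[0,0,-5],"claw":-1}]'
python3 -m jog '[{"delta_rot":[0,0,-7],"translation":[0,0,-5],"claw":-1},{"delta_rot":[0,0,-7],"translation":[0,0,-5],"claw":-1},{"delta_rot":[0,0,-7],"translation":[0,0,-5],"claw":-1},{"delta_rot":[0,0,-7],"translation":[0,0,-5],"claw":-1},{"delta_rot":[0,0,-7],"translation":[0,0,-5],"claw":-1},{"delta_rot":[0,0,-7],"translation":[0,0,-5],"claw":-1},{"delta_rot":[0,0,-7],"translation":[0,0,-5],"claw":-1},{"delta_rot":[0,0,-7],"translation":[0,0,-5],"claw":-1},{"delta_rot":[0,0,-7],"translation":[0,0,0],"claw":-1},{"delta_rot":[0,0,-7],"translation":[0,0,0],"claw":-1}]'
python3 -m jog '[{"delta_rot":[0,0,-7],"translation":[0,0,0],"claw":-1},{"delta_rot":[0,0,-7],"translation":[0,0,0],"claw":-1},{"delta_rot":[0,0,-7],"translation":[0,0,0],"claw":-1},{"delta_rot":[0,0,-0.2],"translation":[0,0,0],"claw":-1},{"delta_rot":[0,0,0],"translation":[5,15,0],"claw":-1},{"delta_rot":[0,0,0],"translation":[10,28,0],"claw":-1},{"delta_rot":[0,0,0],"translation":[12,32,0],"claw":-1},{"delta_rot":[0,0,0],"translation":[12,32,0],"claw":-1},{"delta_rot":[0,0,0],"translation":[12,32,0],"claw":-1},{"delta_rot":[0,0,0],"translation":[12,32,0],"claw":-1}]'
python3 -m jog '[{"delta_rot":[0,0,0],"translation":[12,32,0],"claw":-1},{"delta_rot":[0,0,0],"translation":[12,32,0],"claw":-1},{"delta_rot":[0,0,0],"translation":[12,32,0],"claw":-1},{"delta_rot":[0,0,0],"translation":[12,32,0],"claw":-1},{"delta_rot":[0,0,0],"translation":[12,32,0],"claw":-1},{"delta_rot":[0,0,0],"translation":[12,32,0],"claw":-1},{"delta_rot":[0,0,0],"translation":[12,28,0],"claw":-1},{"delta_rot":[0,0,0],"translation":[9,12,0],"claw":-1},{"delta_rot":[0,0,0],"translation":[0,0,0],"claw":-1},{"delta_rot":[0,0,0],"translation":[0,0,0],"claw":-1}]'
python3 snap.py w7 wrist
cat > lid.py <<'E'
import sys
from h import *
im,C=load(sys.argv[1]); hsv=cv2.cvtColor(im,cv2.COLOR_RGB2HSV).astype(int); H,S,V=[hsv[:,:,i] for i in range(3)]
c=[float(v) for v in sys.argv[2:4]]
p=proj([*c,122],C).astype(int)
wb=blob((H>5)&(H<25)&(S>60)&(V>100),(p[0]-80,p[1]-80,p[0]+80,p[1]+80)); wl=blob((H>70)&(H<105)&(S>50))
print(p,wb[1:],'bar',wrect(wb[0],C,122),'lid',wrect(wl[0],C,82)); np.save('pics/bar_'+sys.argv[1],rect(wb[0])[0])
s=env.sense(); print(s['tool_pos'],s['joints'].round(2),np.degrees(R.from_matrix(q2R(s['ee_rot'])).as_euler('xyz')))
E
python3 lid.py w7 517.5 348.5
```

```text
t: 21.33
tool_pos: [587.8, -86.3, 243.1]
ee_rot: [0.0, 0.782, 0.624, 0.0]
force: [0.0, 0.5, -0.3]
opening: 1.001
grasp_force: 0.0
t: 22.17
tool_pos: [588.0, -86.4, 283.2]
ee_rot: [0.0, 0.283, 0.959, 0.0]
force: [-0.0, 0.3, -0.5]
opening: 1.001
grasp_force: 0.0
t: 23.0
tool_pos: [561.2, 95.5, 282.9]
ee_rot: [0.0, 0.106, 0.994, 0.0]
force: [0.0, 0.6, -0.6]
opening: 1.0
grasp_force: 0.0
t: 23.83
tool_pos: [518.7, 339.9, 282.5]
ee_rot: [-0.0, 0.105, 0.995, -0.001]
force: [0.4, -1.4, 0.2]
opening: 1.0
grasp_force: 0.0
[287 194] (array([287.56868938, 246.87773517]), np.int32(4433)) bar (array([529.6, 346.3]), array([176.8, 155.3]), 78.0) lid (array([517.6, 349.9]), array([169.6, 168.9]), 78.0)
[519.50379474 338.39172248 282.76954128] [-0.9   0.35  0.34  1.62 -0.12  1.19  0.82] [-1.79918767e+02  3.88085562e-02  1.67852767e+02]
```

View pics/w7.png

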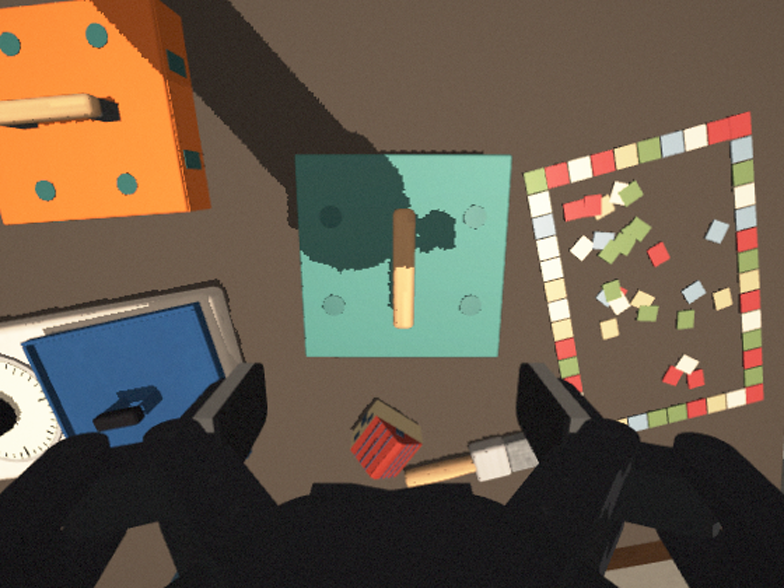

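The lid is in place at (403,255), with its bar vertical from (403,210) to (403,328).

Run:
```python
from h import *
R_={}
for n,b in [('w1',(230,140,350,190)),('w7',(275,145,302,240))]:
    im,C=load(n); hsv=cv2.cvtColor(im,cv2.COLOR_RGB2HSV).astype(int); H,S,V=[hsv[:,:,i] for i in range(3)]
    m=blob((H>5)&(H<25)&(S>60)&(V>60),b); R_[n]=(ray(rect(m[0])[0],*C)); print(wrect(m[0],C,122),m[1:])
    l=blob((H>70)&(H<105)&(S>50),(200,60,400,260)); R_[n+'l']=ray(rect(l[0])[0],*C)
print(tri(*R_['w1'],*R_['w7']),tri(*R_['w1l'],*R_['w7l']))
```

```text
(array([517.6, 348.8]), array([16.5, 89. ]), 78.0) (array([288.65609584, 166.46934461]), np.int32(1419))
(array([517.2, 349.7]), array([16.1, 89.1]), 77.8) (array([288.99611198, 192.10342146]), np.int32(1286))
(array([516.84650147, 349.32764265, 118.10495325]), np.float64(1.8470865435218953)) (array([517.47783189, 350.74544101,  54.87769453]), np.float64(1.124083031678036))
```

```bash
python3 -m jog '[{"delta_rot":[0,0,0],"translation":[2,5,10],"claw":-1},{"delta_rot":[0,0,0],"translation":[2.3,5.2,25],"claw":-1},{"delta_rot":[0,0,0],"translation":[0,0,32],"claw":-1},{"delta_rot":[0,0,0],"translation":[0,0,32],"claw":-1},{"delta_rot":[0,0,0],"translation":[0,0,30],"claw":-1},{"delta_rot":[0,0,0],"translation":[0,0,25],"claw":-1},{"delta_rot":[0,0,0],"translation":[0,0,20],"claw":-1},{"delta_rot":[0,0,0],"translation":[0,0,10],"claw":-1},{"delta_rot":[0,0,0],"translation":[0,0,3.5],"claw":-1},{"delta_rot":[0,0,0],"translation":[0,0,0],"claw":-1}]'
python3 -m jog '[{"delta_rot":[0,0,0],"translation":[0,0,0],"claw":0},{"delta_rot":[0,0,0],"translation":[0,0,0],"claw":1},{"delta_rot":[0,0,0],"translation":[0,0,0],"claw":1},{"delta_rot":[0,0,0],"translation":[0,0,0],"claw":1},{"delta_rot":[0,0,0],"translation":[0,0,0],"claw":1},{"delta_rot":[0,0,0],"translation":[0,0,0],"claw":1},{"delta_rot":[0,0,0],"translation":[0,0,0],"claw":1},{"delta_rot":[0,0,0],"translation":[0,0,0],"claw":1},{"delta_rot":[0,0,0],"translation":[0,0,0],"claw":1},{"delta_rot":[0,0,0],"translation":[0,0,0],"claw":1}]' 110
```

```text
t: 24.72
tool_pos: [517.1, 350.3, 94.9]
ee_rot: [-0.0, 0.105, 0.994, -0.0]
force: [0.0, 0.6, 1.2]
opening: 0.998
grasp_force: 0.0
t: 25.55
tool_pos: [516.9, 350.8, 96.2]
ee_rot: [-0.0, 0.104, 0.995, -0.0]
force: [-1.9, -2.7, 6.2]
opening: 0.161
grasp_force: 107.7
```

```bash
python3 -m jog '[{"delta_rot":[0,0,0],"translation":[0,0,-3],"claw":1},{"delta_rot":[0,0,0],"translation":[0,0,-6],"claw":1},{"delta_rot":[0,0,0],"translation":[0,0,-10],"claw":1},{"delta_rot":[0,0,0],"translation":[0,0,-14],"claw":1},{"delta_rot":[0,0,0],"translation":[0,0,-18],"claw":1},{"delta_rot":[0,0,0],"translation":[0,0,-18],"claw":1},{"delta_rot":[0,0,0],"translation":[0,0,-18],"claw":1},{"delta_rot":[0,0,0],"translation":[0,0,-12],"claw":1},{"delta_rot":[0,0,0],"translation":[0,0,-6],"claw":1},{"delta_rot":[0,0,0],"translation":[0,0,0],"claw":1}]'
python3 snap.py s2 scene
```

```text
t: 26.38
tool_pos: [517.4, 351.8, 201.9]
ee_rot: [0.001, 0.104, 0.995, 0.001]
force: [0.7, 0.3, -4.5]
opening: 0.167
grasp_force: 107.6
```

View pics/s2.png

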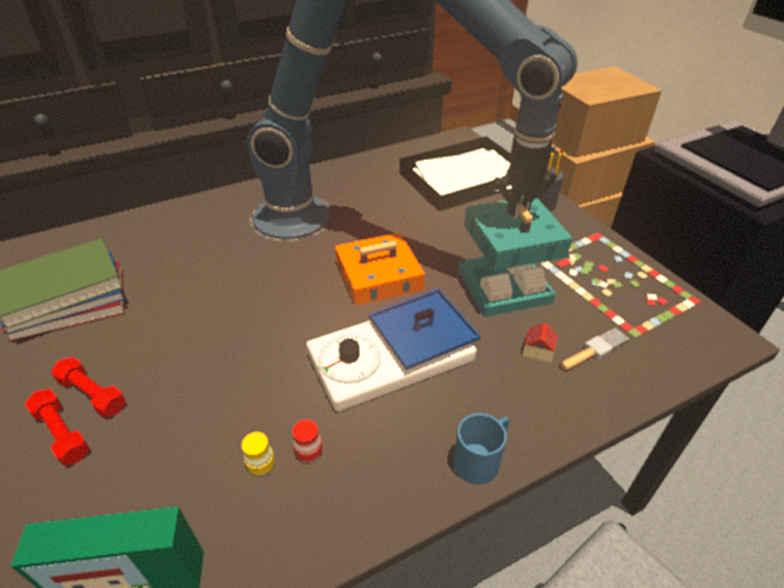

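The lid is up, and at least two white cottages are visible in the open mould at (510,285). I'll carry the lid to the tray's old, empty spot.

```bash
python3 -m jog '[{"delta_rot":[0,0,0],"translation":[-1,-8,0],"claw":1},{"delta_rot":[0,0,0],"translation":[-3,-18,0],"claw":1},{"delta_rot":[0,0,0],"translation":[-5,-28,0],"claw":1},{"delta_rot":[0,0,0],"translation":[-5,-28,0],"claw":1},{"delta_rot":[0,0,0],"translation":[-5,-28,0],"claw":1},{"delta_rot":[0,0,0],"translation":[-5,-28,0],"claw":1},{"delta_rot":[0,0,0],"translation":[-5,-28,0],"claw":1},{"delta_rot":[0,0,0],"translation":[-5,-28,0],"claw":1},{"delta_rot":[0,0,0],"translation":[-5,-28,0],"claw":1},{"delta_rot":[0,0,0],"translation":[-5,-28,0],"claw":1}]'
python3 -m jog '[{"delta_rot":[0,0,0],"translation":[-5,-28,0],"claw":1},{"delta_rot":[0,0,0],"translation":[-5,-28,0],"claw":1},{"delta_rot":[0,0,0],"translation":[-5,-28,0],"claw":1},{"delta_rot":[0,0,0],"translation":[-5,-28,0],"claw":1},{"delta_rot":[0,0,0],"translation":[-5,-28,0],"claw":1},{"delta_rot":[0,0,0],"translation":[-5,-28,0],"claw":1},{"delta_rot":[0,0,0],"translation":[-5,-28,0],"claw":1},{"delta_rot":[0,0,0],"translation":[-5,-28,0],"claw":1},{"delta_rot":[0,0,0],"translation":[-5,-28,0],"claw":1},{"delta_rot":[0,0,0],"translation":[-5,-28,0],"claw":1}]'
python3 -m jog '[{"delta_rot":[0,0,0],"translation":[-5,-28,0],"claw":1},{"delta_rot":[0,0,0],"translation":[-5,-28,0],"claw":1},{"delta_rot":[0,0,0],"translation":[-3,-20,0],"claw":1},{"delta_rot":[0,0,0],"translation":[-2,-10,0],"claw":1},{"delta_rot":[0,0,0],"translation":[0,0,15],"claw":1},{"delta_rot":[0,0,0],"translation":[0,0,20],"claw":1},{"delta_rot":[0,0,0],"translation":[0,0,25],"claw":1},{"delta_rot":[0,0,0],"translation":[0,0,25],"claw":1},{"delta_rot":[0,0,0],"translation":[0,0,20],"claw":1},{"delta_rot":[0,0,0],"translation":[0,0,0],"claw":1}]'
```

```text
t: 27.27
tool_pos: [506.6, 95.4, 199.1]
ee_rot: [-0.001, 0.104, 0.995, -0.001]
force: [-0.1, -0.7, -3.9]
opening: 0.163
grasp_force: 107.6
t: 28.1
tool_pos: [497.2, -188.1, 199.2]
ee_rot: [-0.001, 0.104, 0.995, 0.0]
force: [1.1, -0.3, -4.2]
opening: 0.165
grasp_force: 107.6
t: 28.93
tool_pos: [492.3, -270.8, 90.6]
ee_rot: [-0.005, 0.104, 0.995, 0.002]
force: [-0.7, 0.1, -5.0]
opening: 0.165
grasp_force: 108.2
```

```bash
python3 -m jog '[{"delta_rot":[0,0,0],"translation":[0,-5,5],"claw":1},{"delta_rot":[0,0,0],"translation":[0,-5,7],"claw":1},{"delta_rot":[0,0,0],"translation":[0,0,6],"claw":1},{"delta_rot":[0,0,0],"translation":[0,0,4],"claw":1},{"delta_rot":[0,0,0],"translation":[0,0,2],"claw":1},{"delta_rot":[0,0,0],"translation":[0,0,0],"claw":1},{"delta_rot":[0,0,0],"translation":[0,0,0],"claw":0.6},{"delta_rot":[0,0,0],"translation":[0,0,0],"claw":0.3},{"delta_rot":[0,0,0],"translation":[0,0,0],"claw":-0.5},{"delta_rot":[0,0,0],"translation":[0,0,0],"claw":-1}]'
python3 -m jog '[{"delta_rot":[0,0,0],"translation":[0,0,0],"claw":-1},{"delta_rot":[0,0,0],"translation":[0,0,-5],"claw":-1},{"delta_rot":[0,0,0],"translation":[0,0,-15],"claw":-1},{"delta_rot":[0,0,0],"translation":[0,0,-25],"claw":-1},{"delta_rot":[0,0,0],"translation":[0,0,-30],"claw":-1},{"delta_rot":[0,0,0],"translation":[0,0,-35],"claw":-1},{"delta_rot":[0,0,0],"translation":[0,0,-35],"claw":-1},{"delta_rot":[0,0,0],"translation":[0,0,-35],"claw":-1},{"delta_rot":[0,0,0],"translation":[5,25,-20],"claw":-1},{"delta_rot":[0,0,0],"translation":[5,28,0],"claw":-1}]'
python3 -m jog '[{"delta_rot":[0,0,0],"translation":[5,32,0],"claw":-1},{"delta_rot":[0,0,0],"translation":[5,32,0],"claw":-1},{"delta_rot":[0,0,0],"translation":[5,32,0],"claw":-1},{"delta_rot":[0,0,0],"translation":[5,32,0],"claw":-1},{"delta_rot":[0,0,0],"translation":[5,32,0],"claw":-1},{"delta_rot":[0,0,0],"translation":[5,32,0],"claw":-1},{"delta_rot":[0,0,0],"translation":[5,32,0],"claw":-1},{"delta_rot":[0,0,0],"translation":[5,32,0],"claw":-1},{"delta_rot":[0,0,0],"translation":[5,32,0],"claw":-1},{"delta_rot":[0,0,0],"translation":[5,32,0],"claw":-1}]'
python3 -m jog '[{"delta_rot":[0,0,0],"translation":[5,32,0],"claw":-1},{"delta_rot":[0,0,0],"translation":[5,32,0],"claw":-1},{"delta_rot":[0,0,0],"translation":[5,32,0],"claw":-1},{"delta_rot":[0,0,0],"translation":[5,32,0],"claw":-1},{"delta_rot":[0,0,0],"translation":[5,32,0],"claw":-1},{"delta_rot":[0,0,0],"translation":[5,32,0],"claw":-1},{"delta_rot":[0,0,0],"translation":[5,28,0],"claw":-1},{"delta_rot":[0,0,0],"translation":[2,14,0],"claw":-1},{"delta_rot":[0,0,0],"translation":[0,0,0],"claw":-1},{"delta_rot":[0,0,0],"translation":[0,0,0],"claw":-1}]'
python3 snap.py w8 wrist
```

```text
t: 29.77
tool_pos: [494.3, -284.0, 72.1]
ee_rot: [0.001, 0.104, 0.995, -0.0]
force: [-0.0, 0.5, 0.2]
opening: 0.616
grasp_force: 0.0
t: 30.6
tool_pos: [496.4, -233.0, 277.1]
ee_rot: [0.005, 0.107, 0.994, -0.001]
force: [1.1, -0.1, 0.4]
opening: 1.002
grasp_force: 0.0
t: 31.43
tool_pos: [512.0, 95.0, 271.9]
ee_rot: [0.0, 0.104, 0.995, 0.0]
force: [-0.4, -0.9, -0.1]
opening: 0.998
grasp_force: 0.0
t: 32.27
tool_pos: [524.6, 329.6, 271.2]
ee_rot: [-0.0, 0.104, 0.995, -0.001]
force: [-0.4, -0.9, 0.1]
opening: 1.003
grasp_force: 0.0
```

View pics/w8.png

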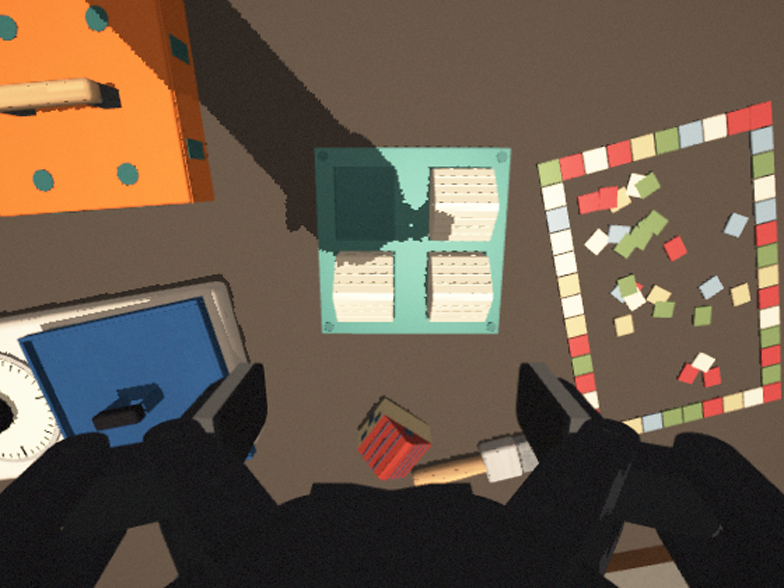

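There are three cottages: cavities 1 (460,287), 2 (363,287) and 3 (463,203). Cavity 4 at (363,203) is empty. Measuring the mould face and the cottages.

```bash
cat > mould.py <<'E'
from h import *
im,C=load('w8'); hsv=cv2.cvtColor(im,cv2.COLOR_RGB2HSV).astype(int); H,S,V=[hsv[:,:,i] for i in range(3)]
l=blob((H>70)&(H<105)&(S>50),(200,60,400,260)); c,sz,a=wrect(l[0],C,30); print('mould',c,sz,a)
c7=load('w7'); 
w=((S<75)&(V>120)).astype(np.uint8); w[:, :226]=0; w[:,362:]=0; w[240:]=0; w[:110]=0
n,L,st,cc=cv2.connectedComponentsWithStats(w)
for i in range(1,n):
    if st[i,4]>300: print(cc[i].round(1),st[i],'roof',wrect(L==i,C,60))
th=np.radians(-12); X=np.array([np.cos(th),np.sin(th)]); Y=np.array([-X[1],X[0]]); c=np.array(c)
for i,(x,y) in enumerate([(37,42),(37,-42),(-37,42),(-37,-42)]):
    P=c+x*X+y*Y; print('cav',i+1,P.round(1),'ridge ends px',proj([*(P+25*Y),72],C).round(),proj([*(P-25*Y),72],C).round())
s=env.sense(); print(s['tool_pos'])
E
python3 mould.py
python3 - <<'E'
from h import *
im,C=load('w8'); cv2.imwrite('pics/c8.png',cv2.resize(im[100:245,220:370,::-1],None,fx=4,fy=4))
E
```

```text
mould [517.6 350.1] [170.4 169.6] 78.1
[309.1 176.8] [  237   110   125   129 10091] roof (array([516. , 353.2]), array([147.7, 152.1]), 78.1)
cav 1 [562.5 383.5] ridge ends px [352. 212.] [310. 212.]
cav 2 [545.1 301.3] ridge ends px [281. 212.] [239. 212.]
cav 3 [490.1 398.9] ridge ends px [357. 148.] [312. 148.]
cav 4 [472.7 316.7] ridge ends px [281. 148.] [237. 148.]
[525.02660704 328.22835167 271.35964136]
```

View pics/c8.png

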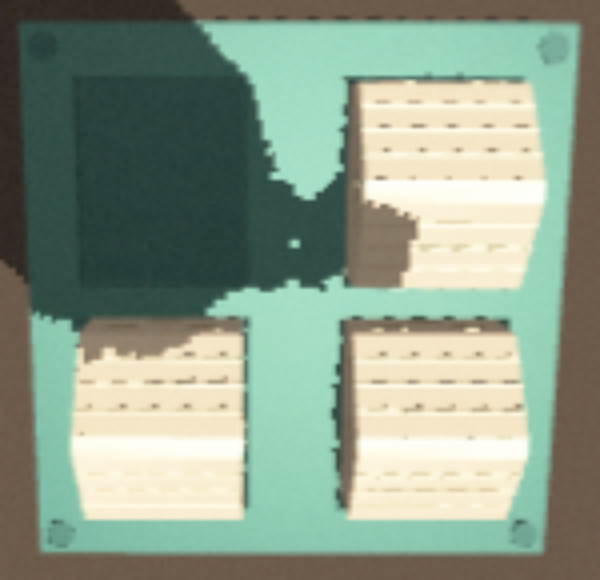

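The ridges in the crop (y≈447 and 190) match the predicted pixels within about 1–2 px, so the mould pose (517.6,350.1,-12°) and heights hold. I'll hover over cottage 2 for a second view to check height.

```bash
python3 -m jog '[{"delta_rot":[0,0,0],"translation":[-5,-4,10],"claw":-0.5},{"delta_rot":[0,0,0],"translation":[-7,-6,20],"claw":-0.5},{"delta_rot":[0,0,0],"translation":[-7,-6,25],"claw":-0.5},{"delta_rot":[0,0,0],"translation":[-6.3,-6.1,25],"claw":-0.5},{"delta_rot":[0,0,0],"translation":[0,0,25],"claw":-0.5},{"delta_rot":[0,0,0],"translation":[0,0,18],"claw":-0.5},{"delta_rot":[0,0,0],"translation":[0,0,8],"claw":-0.5},{"delta_rot":[0,0,0],"translation":[0,0,0],"claw":-0.5},{"delta_rot":[0,0,0],"translation":[0,0,0],"claw":-0.5},{"delta_rot":[0,0,0],"translation":[0,0,0],"claw":-0.5}]'
python3 snap.py w9 wrist
cat > ridge.py <<'E'
from h import *
def ridge(n,P):
    im,C=load(n); hsv=cv2.cvtColor(im,cv2.COLOR_RGB2HSV).astype(int)
    a,b=proj([*P[0],72],C),proj([*P[1],72],C); x0,x1=sorted((a[0],b[0])); y=(a[1]+b[1])/2; h=14 if n=='w9' else 8
    B=[int(v) for v in (x0-14,y-h,x1+14,y+h)]; sub=im[B[1]:B[3],B[0]:B[2]].min(2).astype(int)
    m=np.zeros(im.shape[:2],bool); m[B[1]:B[3],B[0]:B[2]]=sub>np.percentile(sub,99)-12
    mm=blob(m); c=rect(mm[0])[0]; print(n,c,'pred',((a+b)/2).round(1),rect(mm[0])[1],mm[2]); return ray(c,*C)
th=np.radians(-12); X=np.array([np.cos(th),np.sin(th)]); Y=np.array([-X[1],X[0]]); P=np.array([517.6,350.1])+37*X-42*Y
E_=(P+25*Y,P-25*Y); print(tri(*ridge('w8',E_),*ridge('w9',E_))); print(env.sense()['tool_pos'],env.sense()['opening'])
E
python3 ridge.py
```

```text
t: 33.15
tool_pos: [545.8, 303.2, 141.8]
ee_rot: [0.001, 0.105, 0.995, 0.001]
force: [-0.2, 0.0, 0.2]
opening: 0.749
grasp_force: 0.0
w8 [260.  212.5] pred [260. 212.] (3.0, 40.0) 131
w9 [294.5 231.5] pred [276.9 222.7] (9.0, 29.0) 175
(array([519.6443666 , 314.13476328, 174.5065079 ]), np.float64(1.1881885174361095))
[545.7534793  303.52057987 141.90414147] 0.7510749573375477
```

Run:
```python
from h import *
th=np.radians(-12); X=np.array([np.cos(th),np.sin(th)]); Y=np.array([-X[1],X[0]]); P=np.array([517.6,350.1])+37*X-42*Y
for n in ['w8','w9']:
    im,C=load(n); hsv=cv2.cvtColor(im,cv2.COLOR_RGB2HSV).astype(int); H,S,V=[hsv[:,:,i] for i in range(3)]
    a,b=[proj([*(P+s*25*Y),72],C) for s in (1,-1)]; e,f=[proj([*(P+s*30*X),48],C) for s in (1,-1)]
    print(n,'pred ridge ends',a.round(1),b.round(1),'eaves mid',e.round(1),f.round(1))
    for dy in (-4,0,4):
        y=int(round(a[1]))+dy; m=np.nonzero((H[y]<40)&(V[y]>60))[0]; x=int((a[0]+b[0])/2); m=set(m); l=r=x
        while l-1 in m or l-2 in m: l-=1
        while r+1 in m or r+2 in m: r+=1
        print(y,'cottage from',l,'to',r)
```

```text
w8 pred ridge ends [281.2 212. ] [238.8 211.9] eaves mid [261.6 229.7] [260.9 183.4]
208 cottage from 238 to 280
212 cottage from 238 to 280
216 cottage from 238 to 280
w9 pred ridge ends [310.6 222.7] [243.2 222.7] eaves mid [277.1 248.3] [277.  177.6]
219 cottage from 242 to 308
223 cottage from 242 to 308
227 cottage from 242 to 308
```

The second view agrees: ridge span 66 px against 67 predicted at z=72. I'll grasp cottage 2.

```bash
python3 -m jog '[{"delta_rot":[0,0,0],"translation":[0,-2,8],"claw":-0.5},{"delta_rot":[0,0,0],"translation":[0,-1,16],"claw":-0.5},{"delta_rot":[0,0,0],"translation":[0,0,20],"claw":-0.5},{"delta_rot":[0,0,0],"translation":[0,0,20],"claw":-0.5},{"delta_rot":[0,0,0],"translation":[0,0,18],"claw":-0.5},{"delta_rot":[0,0,0],"translation":[0,0,14],"claw":-0.5},{"delta_rot":[0,0,0],"translation":[0,0,8],"claw":-0.5},{"delta_rot":[0,0,0],"translation":[0,0,2],"claw":-0.5},{"delta_rot":[0,0,0],"translation":[0,0,0],"claw":-0.5},{"delta_rot":[0,0,0],"translation":[0,0,0],"claw":0}]' 40
python3 -m jog '[{"delta_rot":[0,0,0],"translation":[0,0,0],"claw":1},{"delta_rot":[0,0,0],"translation":[0,0,0],"claw":1},{"delta_rot":[0,0,0],"translation":[0,0,0],"claw":1},{"delta_rot":[0,0,0],"translation":[0,0,0],"claw":1},{"delta_rot":[0,0,0],"translation":[0,0,0],"claw":1},{"delta_rot":[0,0,0],"translation":[0,0,0],"claw":1},{"delta_rot":[0,0,0],"translation":[0,0,0],"claw":1},{"delta_rot":[0,0,0],"translation":[0,0,0],"claw":1},{"delta_rot":[0,0,0],"translation":[0,0,0],"claw":1},{"delta_rot":[0,0,0],"translation":[0,0,0],"claw":1}]' 40
python3 -m jog '[{"delta_rot":[0,0,0],"translation":[0,0,-3],"claw":1},{"delta_rot":[0,0,0],"translation":[0,0,-6],"claw":1},{"delta_rot":[0,0,0],"translation":[0,0,-10],"claw":1},{"delta_rot":[0,0,0],"translation":[0,0,-15],"claw":1},{"delta_rot":[0,0,0],"translation":[0,0,-20],"claw":1},{"delta_rot":[0,0,0],"translation":[0,0,-20],"claw":1},{"delta_rot":[0,0,0],"translation":[0,0,-20],"claw":1},{"delta_rot":[0,0,0],"translation":[0,0,-20],"claw":1},{"delta_rot":[0,0,0],"translation":[0,0,-14],"claw":1},{"delta_rot":[0,0,0],"translation":[0,0,-6],"claw":1}]'
```

```text
t: 34.03
tool_pos: [544.7, 300.8, 35.1]
ee_rot: [0.001, 0.104, 0.995, 0.001]
force: [0.2, 1.1, 0.6]
opening: 0.626
grasp_force: 0.0
t: 34.87
tool_pos: [544.9, 300.9, 35.5]
ee_rot: [0.001, 0.104, 0.995, 0.001]
force: [-0.2, 0.4, 6.1]
opening: 0.576
grasp_force: 43.6
t: 35.7
tool_pos: [545.1, 300.9, 171.4]
ee_rot: [0.002, 0.104, 0.995, 0.001]
force: [-0.2, -0.0, -0.3]
opening: 0.58
grasp_force: 42.9
```

```bash
python3 -m jog '[{"delta_rot":[0,0,-4],"translation":[0,0,0],"claw":1},{"delta_rot":[0,0,-4],"translation":[0,0,0],"claw":1},{"delta_rot":[0,0,-4],"translation":[0,0,0],"claw":1},{"delta_rot":[0,0,0],"translation":[-4,-12,0],"claw":1},{"delta_rot":[0,0,0],"translation":[-10,-25,0],"claw":1},{"delta_rot":[0,0,0],"translation":[-10,-28,0],"claw":1},{"delta_rot":[0,0,0],"translation":[-10,-28,0],"claw":1},{"delta_rot":[0,0,0],"translation":[-10,-28,0],"claw":1},{"delta_rot":[0,0,0],"translation":[-10,-28,0],"claw":1},{"delta_rot":[0,0,0],"translation":[-10,-28,0],"claw":1}]'
python3 -m jog '[{"delta_rot":[0,0,0],"translation":[-10,-28,0],"claw":1},{"delta_rot":[0,0,0],"translation":[-10,-28,0],"claw":1},{"delta_rot":[0,0,0],"translation":[-6,-20,0],"claw":1},{"delta_rot":[0,0,0],"translation":[-4,-9,0],"claw":1},{"delta_rot":[0,0,0],"translation":[0,0,10],"claw":1},{"delta_rot":[0,0,0],"translation":[0,0,20],"claw":1},{"delta_rot":[0,0,0],"translation":[0,0,20],"claw":1},{"delta_rot":[0,0,0],"translation":[0,0,15],"claw":1},{"delta_rot":[0,0,0],"translation":[0,0,5],"claw":1},{"delta_rot":[0,0,0],"translation":[0,0,0],"claw":1}]'
```

```text
t: 36.53
tool_pos: [608.2, 120.7, 168.0]
ee_rot: [-0.0, 0.001, 1.0, -0.0]
force: [1.0, -0.6, -0.7]
opening: 0.575
grasp_force: 42.9
t: 37.37
tool_pos: [636.5, 40.4, 96.1]
ee_rot: [-0.002, -0.001, 1.0, 0.0]
force: [-0.5, -0.4, -1.3]
opening: 0.577
grasp_force: 43.0
```

```bash
python3 -m jog '[{"delta_rot":[0,0,0],"translation":[-1,0,4],"claw":1},{"delta_rot":[0,0,0],"translation":[0,0,3],"claw":1},{"delta_rot":[0,0,0],"translation":[0,0,2],"claw":1},{"delta_rot":[0,0,0],"translation":[0,0,1.5],"claw":1},{"delta_rot":[0,0,0],"translation":[0,0,0],"claw":1},{"delta_rot":[0,0,0],"translation":[0,0,0],"claw":1},{"delta_rot":[0,0,0],"translation":[0,0,0],"claw":-0.2},{"delta_rot":[0,0,0],"translation":[0,0,0],"claw":-0.3},{"delta_rot":[0,0,0],"translation":[0,0,0],"claw":-0.5},{"delta_rot":[0,0,0],"translation":[0,0,0],"claw":-0.5}]'
python3 -m jog '[{"delta_rot":[0,0,0],"translation":[0,0,-4],"claw":-0.5},{"delta_rot":[0,0,0],"translation":[0,0,-12],"claw":-0.5},{"delta_rot":[0,0,0],"translation":[0,0,-20],"claw":-0.5},{"delta_rot":[0,0,0],"translation":[0,0,-28],"claw":-0.5},{"delta_rot":[0,0,0],"translation":[0,0,-28],"claw":-0.5},{"delta_rot":[0,0,4],"translation":[0,0,-10],"claw":-0.5},{"delta_rot":[0,0,4],"translation":[0,0,0],"claw":-0.5},{"delta_rot":[0,0,4],"translation":[0,0,0],"claw":-0.5},{"delta_rot":[0,0,0],"translation":[0,0,0],"claw":-0.5},{"delta_rot":[0,0,0],"translation":[0,0,0],"claw":-0.5}]'
cat > go.py <<'E'
import sys
from h import *
s=env.sense(); T=np.array([float(v) for v in sys.argv[1:4]]); print(s['tool_pos'].round(1),'tool delta',(q2R(s['ee_rot']).T@(T-s['tool_pos'])).round(1),s['opening'].round(2))
E
python3 go.py 562.3 382.5 180
```

```text
t: 38.2
tool_pos: [639.4, 38.5, 88.0]
ee_rot: [0.0, -0.0, 1.0, 0.0]
force: [0.7, 0.5, -0.2]
opening: 0.748
grasp_force: 0.0
t: 39.03
tool_pos: [639.4, 38.6, 190.7]
ee_rot: [0.0, 0.103, 0.995, 0.0]
force: [0.7, -0.8, -0.5]
opening: 0.749
grasp_force: 0.0Traceback (most recent call last):
  File "go.py", line 3, in <module>
    s=env.sense(); T=np.array([float(v) for v in sys.argv[1:4]]); print(s['tool_pos'].round(1),'tool delta',(q2R(s['ee_rot']).T@(T-s['tool_pos'])).round(1),s['opening'].round(2))
                                                                                                                                                            ^^^^^^^^^^^^^^^^^^
AttributeError: 'float' object has no attribute 'round'
```

```bash
sed -i "s/s\['opening'\].round(2)/s['opening']/" go.py
python3 -m jog '[{"delta_rot":[0,0,0],"translation":[6,14,0],"claw":-0.5},{"delta_rot":[0,0,0],"translation":[12,26,0],"claw":-0.5},{"delta_rot":[0,0,0],"translation":[13,28,0],"claw":-0.5},{"delta_rot":[0,0,0],"translation":[13,28,0],"claw":-0.5},{"delta_rot":[0,0,0],"translation":[13,28,0],"claw":-0.5},{"delta_rot":[0,0,0],"translation":[13,28,0],"claw":-0.5},{"delta_rot":[0,0,0],"translation":[13,28,0],"claw":-0.5},{"delta_rot":[0,0,0],"translation":[13,28,0],"claw":-0.5},{"delta_rot":[0,0,0],"translation":[13,28,0],"claw":-0.5},{"delta_rot":[0,0,0],"translation":[13,28,0],"claw":-0.5}]'
python3 -m jog '[{"delta_rot":[0,0,0],"translation":[12,26,0],"claw":-0.5},{"delta_rot":[0,0,0],"translation":[9,20,10],"claw":-0.5},{"delta_rot":[0,0,0],"translation":[4,10,15],"claw":-0.5},{"delta_rot":[0,0,0],"translation":[0,0,15],"claw":-0.5},{"delta_rot":[0,0,0],"translation":[0,0,10],"claw":-0.5},{"delta_rot":[0,0,0],"translation":[0,0,5],"claw":-0.5},{"delta_rot":[0,0,0],"translation":[0,0,0],"claw":-0.5},{"delta_rot":[0,0,0],"translation":[0,0,0],"claw":-0.5},{"delta_rot":[0,0,0],"translation":[0,0,0],"claw":-0.5},{"delta_rot":[0,0,0],"translation":[0,0,0],"claw":-0.5}]'
python3 go.py 562.3 382.3 35.5
```

```text
t: 39.87
tool_pos: [574.1, 323.4, 190.0]
ee_rot: [-0.0, 0.103, 0.995, 0.0]
force: [0.4, -0.1, 0.1]
opening: 0.754
grasp_force: 0.0
t: 40.7
tool_pos: [562.6, 381.8, 135.9]
ee_rot: [0.001, 0.105, 0.995, 0.001]
force: [0.8, 1.0, -0.3]
opening: 0.747
grasp_force: 0.0
[562.6 381.8 135.9] tool delta [  0.6   0.3 100.4] 0.7471212005362144
```

```bash
python3 -m jog '[{"delta_rot":[0,0,0],"translation":[0.5,0,8],"claw":-0.5},{"delta_rot":[0,0,0],"translation":[0,0,16],"claw":-0.5},{"delta_rot":[0,0,0],"translation":[0,0,20],"claw":-0.5},{"delta_rot":[0,0,0],"translation":[0,0,20],"claw":-0.5},{"delta_rot":[0,0,0],"translation":[0,0,16],"claw":-0.5},{"delta_rot":[0,0,0],"translation":[0,0,12],"claw":-0.5},{"delta_rot":[0,0,0],"translation":[0,0,6],"claw":-0.5},{"delta_rot":[0,0,0],"translation":[0,0,2.5],"claw":-0.5},{"delta_rot":[0,0,0],"translation":[0,0,0],"claw":-0.5},{"delta_rot":[0,0,0],"translation":[0,0,0],"claw":0}]' 40
python3 -m jog '[{"delta_rot":[0,0,0],"translation":[0,0,0],"claw":1},{"delta_rot":[0,0,0],"translation":[0,0,0],"claw":1},{"delta_rot":[0,0,0],"translation":[0,0,0],"claw":1},{"delta_rot":[0,0,0],"translation":[0,0,0],"claw":1},{"delta_rot":[0,0,0],"translation":[0,0,0],"claw":1},{"delta_rot":[0,0,0],"translation":[0,0,0],"claw":1},{"delta_rot":[0,0,0],"translation":[0,0,0],"claw":1},{"delta_rot":[0,0,0],"translation":[0,0,0],"claw":1},{"delta_rot":[0,0,0],"translation":[0,0,0],"claw":1},{"delta_rot":[0,0,0],"translation":[0,0,0],"claw":1}]' 40
python3 -m jog '[{"delta_rot":[0,0,0],"translation":[0,0,-3],"claw":1},{"delta_rot":[0,0,0],"translation":[0,0,-6],"claw":1},{"delta_rot":[0,0,0],"translation":[0,0,-10],"claw":1},{"delta_rot":[0,0,0],"translation":[0,0,-15],"claw":1},{"delta_rot":[0,0,0],"translation":[0,0,-20],"claw":1},{"delta_rot":[0,0,0],"translation":[0,0,-20],"claw":1},{"delta_rot":[0,0,0],"translation":[0,0,-20],"claw":1},{"delta_rot":[0,0,0],"translation":[0,0,-20],"claw":1},{"delta_rot":[0,0,0],"translation":[0,0,-14],"claw":1},{"delta_rot":[0,0,0],"translation":[0,0,-6],"claw":1}]'
python3 -m jog '[{"delta_rot":[0,0,-4],"translation":[0,0,0],"claw":1},{"delta_rot":[0,0,-4],"translation":[0,0,0],"claw":1},{"delta_rot":[0,0,-4],"translation":[0,0,0],"claw":1},{"delta_rot":[0,0,0],"translation":[0,0,0],"claw":1},{"delta_rot":[0,0,0],"translation":[0,0,0],"claw":1},{"delta_rot":[0,0,0],"translation":[0,0,0],"claw":1},{"delta_rot":[0,0,0],"translation":[0,0,0],"claw":1},{"delta_rot":[0,0,0],"translation":[0,0,0],"claw":1},{"delta_rot":[0,0,0],"translation":[0,0,0],"claw":1},{"delta_rot":[0,0,0],"translation":[0,0,0],"claw":1}]'
python3 go.py 639 115 97
```

```text
t: 41.53
tool_pos: [561.9, 382.5, 35.2]
ee_rot: [0.001, 0.104, 0.995, 0.001]
force: [0.5, -0.0, 0.2]
opening: 0.625
grasp_force: 0.0
t: 42.37
tool_pos: [562.0, 382.6, 35.5]
ee_rot: [0.001, 0.104, 0.995, 0.001]
force: [-0.3, 0.2, 5.5]
opening: 0.577
grasp_force: 43.2
t: 43.2
tool_pos: [562.3, 382.7, 171.5]
ee_rot: [0.002, 0.104, 0.995, 0.002]
force: [0.7, -0.1, -0.9]
opening: 0.582
grasp_force: 42.4
t: 44.03
tool_pos: [561.3, 382.2, 168.3]
ee_rot: [-0.0, -0.0, 1.0, 0.0]
force: [-0.1, 0.2, -0.8]
opening: 0.581
grasp_force: 42.4
[561.3 382.2 168.3] tool delta [ -77.6 -267.2   71.3] 0.5806044328497539
```

```bash
python3 -m jog '[{"delta_rot":[0,0,0],"translation":[-4,-14,0],"claw":1},{"delta_rot":[0,0,0],"translation":[-8,-26,0],"claw":1},{"delta_rot":[0,0,0],"translation":[-8,-28,0],"claw":1},{"delta_rot":[0,0,0],"translation":[-8,-28,0],"claw":1},{"delta_rot":[0,0,0],"translation":[-8,-28,0],"claw":1},{"delta_rot":[0,0,0],"translation":[-8,-28,0],"claw":1},{"delta_rot":[0,0,0],"translation":[-8,-28,0],"claw":1},{"delta_rot":[0,0,0],"translation":[-8,-28,0],"claw":1},{"delta_rot":[0,0,0],"translation":[-8,-28,0],"claw":1},{"delta_rot":[0,0,0],"translation":[-6,-18,0],"claw":1}]'
python3 -m jog '[{"delta_rot":[0,0,0],"translation":[-4,-12,0],"claw":1},{"delta_rot":[0,0,0],"translation":[0,0,10],"claw":1},{"delta_rot":[0,0,0],"translation":[0,0,20],"claw":1},{"delta_rot":[0,0,0],"translation":[0,0,20],"claw":1},{"delta_rot":[0,0,0],"translation":[0,0,13],"claw":1},{"delta_rot":[0,0,0],"translation":[0,0,6],"claw":1},{"delta_rot":[0,0,0],"translation":[0,0,2],"claw":1},{"delta_rot":[0,0,0],"translation":[0,0,0],"claw":1},{"delta_rot":[0,0,0],"translation":[0,0,0],"claw":1},{"delta_rot":[0,0,0],"translation":[0,0,0],"claw":1}]'
python3 go.py 639 116 86.5
```

```text
t: 44.87
tool_pos: [636.1, 122.4, 168.6]
ee_rot: [0.0, 0.002, 1.0, -0.001]
force: [1.1, -0.5, -1.3]
opening: 0.583
grasp_force: 42.4
t: 45.7
tool_pos: [639.7, 117.8, 97.5]
ee_rot: [0.001, -0.001, 1.0, 0.001]
force: [2.8, 1.5, 0.6]
opening: 0.579
grasp_force: 47.1
[639.7 117.8  97.5] tool delta [ 0.8 -1.8 11. ] 0.5786429589712245
```

```bash
python3 -m jog '[{"delta_rot":[0,0,0],"translation":[0,0,-5],"claw":1},{"delta_rot":[0,0,0],"translation":[0,0,-15],"claw":1},{"delta_rot":[0,0,0],"translation":[0,0,-20],"claw":1},{"delta_rot":[0,0,0],"translation":[0,0,-20],"claw":1},{"delta_rot":[0,0,0],"translation":[0,0,-20],"claw":1},{"delta_rot":[0,0,0],"translation":[0,0,-15],"claw":1},{"delta_rot":[0,0,0],"translation":[0,0,-5],"claw":1},{"delta_rot":[0,0,0],"translation":[0,0,0],"claw":1},{"delta_rot":[0,0,0],"translation":[0,0,0],"claw":1},{"delta_rot":[0,0,0],"translation":[0,0,0],"claw":1}]'
python3 snap.py w10 wrist; python3 snap.py s10 scene; python3 snap.py t10 top
python3 - <<'E'
from h import *
o=[]
for n in ['w10','s10']:
    im,_=load(n); o.append(im)
cv2.imwrite('pics/v10.png',cv2.resize(np.hstack([o[0],o[1][120:330,180:460].repeat(2,0).repeat(2,1)])[:,:,::-1],(800,300),interpolation=cv2.INTER_AREA))
E
python3 go.py 639 116 86.5
```

```text
t: 46.53
tool_pos: [638.0, 116.0, 195.5]
ee_rot: [-0.002, -0.0, 1.0, -0.0]
force: [-1.2, 0.8, -1.2]
opening: 0.58
grasp_force: 46.8
[638.7 116.1 196. ] tool delta [ -0.6   0.  109.5] 0.5816698095293322
```

View pics/v10.png

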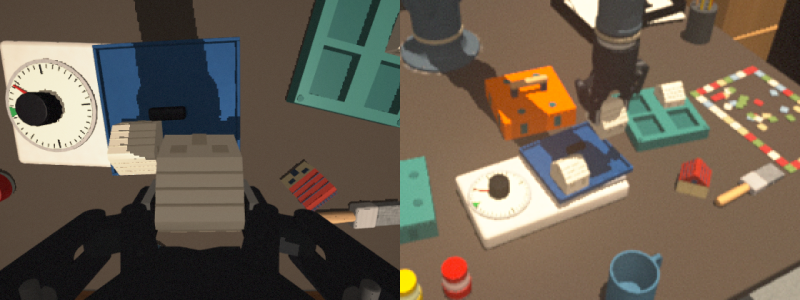

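Left (wrist): the tray is on the pan, one cottage is in it at (135,148), and the held cottage is at (200,182). Right (scene): the tray holds one cottage at (570,173), with the cavities otherwise as expected. I'll check numerically whether the held cottage slipped or the tray shifted.

Run:
```python
from h import *
im,C=load('w10'); hsv=cv2.cvtColor(im,cv2.COLOR_RGB2HSV).astype(int); H,S,V=[hsv[:,:,i] for i in range(3)]
m,_,a=blob((abs(H-109)<14)&(S>90),(110,30,350,260)); P=cv2.approxPolyDP(hull(m),4,True)[:,0]
for p in P: print('tray',p,onplane(p,C,73).round(1)[:2])
s=env.sense(); Rm=q2R(s['ee_rot']); t=np.array(s['tool_pos'])
for nm,q in dict(ridge=[(0,25,-36.5),(0,-25,-36.5)],eave=[(30,25,-12.5),(30,-25,-12.5),(-30,25,-12.5),(-30,-25,-12.5)],bot=[(30,25,21.5),(30,-25,21.5)]).items():
    print(nm,[proj(Rm@np.array(v)+t,C).round().tolist() for v in q])
for x in (255,279,300):
    print(x,[(y,H[y,x],S[y,x],V[y,x]) for y in range(180,340,4)])
for y in (200,215,235,260,300): 
    r=(H[y]<40)&(S[y]<110)&(V[y]>70); xs=np.nonzero(r[190:370])[0]+190; print('row',y,xs.min(),xs.max())
```

```text
tray [336 207] [638.1 167.2]
tray [151 199] [630.7  -1.3]
tray [131  65] [518.5  -6.1]
tray [336  53] [510.  161.1]
ridge [[343.0, 304.0], [218.0, 303.0]]
eave [[336.0, 215.0], [225.0, 215.0], [330.0, 330.0], [231.0, 330.0]]
bot [[325.0, 199.0], [236.0, 199.0]]
255 [(180, np.int64(104), np.int64(167), np.int64(55)), (184, np.int64(105), np.int64(168), np.int64(53)), (188, np.int64(106), np.int64(44), np.int64(64)), (192, np.int64(16), np.int64(63), np.int64(110)), (196, np.int64(16), np.int64(65), np.int64(110)), (200, np.int64(16), np.int64(66), np.int64(108)), (204, np.int64(17), np.int64(70), np.int64(95)), (208, np.int64(18), np.int64(78), np.int64(92)), (212, np.int64(17), np.int64(68), np.int64(97)), (216, np.int64(16), np.int64(63), np.int64(110)), (220, np.int64(16), np.int64(64), np.int64(119)), (224, np.int64(17), np.int64(67), np.int64(125)), (228, np.int64(18), np.int64(66), np.int64(123)), (232, np.int64(17), np.int64(62), np.int64(124)), (236, np.int64(15), np.int64(62), np.int64(127)), (240, np.int64(17), np.int64(75), np.int64(95)), (244, np.int64(17), np.int64(62), n
[... 4538 characters left out ...]
64(70), np.int64(105)), (292, np.int64(17), np.int64(60), np.int64(128)), (296, np.int64(15), np.int64(63), np.int64(129)), (300, np.int64(16), np.int64(63), np.int64(130)), (304, np.int64(17), np.int64(62), np.int64(127)), (308, np.int64(17), np.int64(62), np.int64(131)), (312, np.int64(18), np.int64(64), np.int64(116)), (316, np.int64(18), np.int64(65), np.int64(118)), (320, np.int64(20), np.int64(67), np.int64(114)), (324, np.int64(14), np.int64(77), np.int64(119)), (328, np.int64(14), np.int64(78), np.int64(91)), (332, np.int64(12), np.int64(80), np.int64(89)), (336, np.int64(14), np.int64(78), np.int64(88))]
row 200 190 369
row 215 190 369
row 235 190 369
row 260 190 369
row 300 217 342
```

```bash
python3 - <<'E'
from h import *
from scipy.optimize import least_squares
im,C=load('w10'); s=env.sense(); Rm=q2R(s['ee_rot']); t=np.array(s['tool_pos'])
pts=[(0,0,-36.5),(30,0,-12.5),(30,0,21.5)]; obs=[308,218,188]
def f(p):
    d,a,x=p; Q=R.from_euler('y',a).as_matrix(); o=[]
    for q in pts:
        v=Q@(np.array(q)+[0,0,19])-[0,0,19]+[x,0,d]; o.append(proj(Rm@v+t,C)[1])
    return np.append(np.array(o)-obs,x*0.3)
r=least_squares(f,[0,0,0]); print('down mm, tilt deg, x',r.x*[1,57.3,1],f(r.x))
E
python3 - <<'E'
from h import *
# tray via scene and top
for n in ['t10']:
    im,C=load(n); hsv=cv2.cvtColor(im,cv2.COLOR_RGB2HSV).astype(int); H,S,V=[hsv[:,:,i] for i in range(3)]
    m,_,a=blob((abs(H-109)<12)&(S>90),(200,140,330,240)); P=cv2.approxPolyDP(hull(m),3,True)[:,0]
    for p in P: print(n,p,onplane(p,C,73).round(1)[:2])
E
```

```text
down mm, tilt deg, x [ 4.10808664 12.52434099 -1.13808524] [ 0.03782163 -0.07746977 -0.00740695 -0.34142557]
t10 [257 222] [510.   66.8]
t10 [254 195] [582.4  75.2]
t10 [277 163] [669.   13.7]
t10 [283 163] [669.   -2.5]
t10 [285 221] [512.9  -7.9]
```

The held cottage slipped about 4 mm and tilted about 12° in the grip (the slack moment), and the tray shifted only about 4 mm. I'll set it down gently with low grip so the tray floor levels it.

```bash
python3 -m jog '[{"delta_rot":[0,0,0],"translation":[0.7,3,8],"claw":1},{"delta_rot":[0,0,0],"translation":[0,0,16],"claw":1},{"delta_rot":[0,0,0],"translation":[0,0,20],"claw":1},{"delta_rot":[0,0,0],"translation":[0,0,20],"claw":1},{"delta_rot":[0,0,0],"translation":[0,0,15],"claw":1},{"delta_rot":[0,0,0],"translation":[0,0,10],"claw":1},{"delta_rot":[0,0,0],"translation":[0,0,6],"claw":1},{"delta_rot":[0,0,0],"translation":[0,0,3],"claw":1},{"delta_rot":[0,0,0],"translation":[0,0,0],"claw":1},{"delta_rot":[0,0,0],"translation":[0,0,0],"claw":1}]' 30
python3 -m jog '[{"delta_rot":[0,0,0],"translation":[0,0,1],"claw":1},{"delta_rot":[0,0,0],"translation":[0,0,1],"claw":1},{"delta_rot":[0,0,0],"translation":[0,0,1],"claw":1},{"delta_rot":[0,0,0],"translation":[0,0,1],"claw":1},{"delta_rot":[0,0,0],"translation":[0,0,1],"claw":1},{"delta_rot":[0,0,0],"translation":[0,0,1],"claw":1},{"delta_rot":[0,0,0],"translation":[0,0,1],"claw":1},{"delta_rot":[0,0,0],"translation":[0,0,0],"claw":1},{"delta_rot":[0,0,0],"translation":[0,0,0],"claw":1},{"delta_rot":[0,0,0],"translation":[0,0,0],"claw":1}]' 20
python3 go.py 638 119 86
```

```text
t: 47.52
tool_pos: [639.3, 119.3, 99.9]
ee_rot: [0.001, -0.0, 1.0, 0.0]
force: [0.7, 0.3, -0.9]
opening: 0.576
grasp_force: 46.8
t: 48.35
tool_pos: [638.8, 119.2, 92.3]
ee_rot: [-0.0, -0.0, 1.0, 0.0]
force: [0.6, 0.3, -0.8]
opening: 0.578
grasp_force: 46.8
[638.8 119.2  92.3] tool delta [ 0.8 -0.2  6.3] 0.5781013688673088
```

```bash
python3 -m jog '[{"delta_rot":[0,0,0],"translation":[0,0,1],"claw":1},{"delta_rot":[0,0,0],"translation":[0,0,1],"claw":1},{"delta_rot":[0,0,0],"translation":[0,0,1],"claw":1},{"delta_rot":[0,0,0],"translation":[0,0,1],"claw":1},{"delta_rot":[0,0,0],"translation":[0,0,0],"claw":1},{"delta_rot":[0,0,0],"translation":[0,0,0],"claw":1},{"delta_rot":[0,0,0],"translation":[0,0,0],"claw":1},{"delta_rot":[0,0,0],"translation":[0,0,0],"claw":1},{"delta_rot":[0,0,0],"translation":[0,0,0],"claw":1},{"delta_rot":[0,0,0],"translation":[0,0,0],"claw":1}]' 20
python3 -m jog '[{"delta_rot":[0,0,0],"translation":[0,0,1],"claw":1},{"delta_rot":[0,0,0],"translation":[0,0,1],"claw":1},{"delta_rot":[0,0,0],"translation":[0,0,1],"claw":1},{"delta_rot":[0,0,0],"translation":[0,0,0],"claw":1},{"delta_rot":[0,0,0],"translation":[0,0,0],"claw":1},{"delta_rot":[0,0,0],"translation":[0,0,0],"claw":1},{"delta_rot":[0,0,0],"translation":[0,0,0],"claw":1},{"delta_rot":[0,0,0],"translation":[0,0,0],"claw":1},{"delta_rot":[0,0,0],"translation":[0,0,0],"claw":1},{"delta_rot":[0,0,0],"translation":[0,0,0],"claw":1}]' 20
```

```text
t: 49.18
tool_pos: [638.8, 119.2, 88.3]
ee_rot: [0.0, -0.0, 1.0, 0.0]
force: [0.3, 0.1, -1.4]
opening: 0.576
grasp_force: 46.8
t: 50.02
tool_pos: [638.9, 119.2, 85.4]
ee_rot: [0.0, -0.0, 1.0, 0.0]
force: [0.1, 0.4, 1.6]
opening: 0.579
grasp_force: 47.2
```

```bash
python3 -m jog '[{"delta_rot":[0,0,0],"translation":[0,0,0.5],"claw":1},{"delta_rot":[0,0,0],"translation":[0,0,0],"claw":0},{"delta_rot":[0,0,0],"translation":[0,0,0],"claw":-0.3},{"delta_rot":[0,0,0],"translation":[0,0,0],"claw":-0.5},{"delta_rot":[0,0,0],"translation":[0,0,0],"claw":-0.5},{"delta_rot":[0,0,0],"translation":[0,0,-4],"claw":-0.5},{"delta_rot":[0,0,0],"translation":[0,0,-12],"claw":-0.5},{"delta_rot":[0,0,0],"translation":[0,0,-22],"claw":-0.5},{"delta_rot":[0,0,0],"translation":[0,0,-30],"claw":-0.5},{"delta_rot":[0,0,0],"translation":[0,0,-30],"claw":-0.5}]'
python3 -m jog '[{"delta_rot":[0,0,4],"translation":[0,0,0],"claw":-0.5},{"delta_rot":[0,0,4],"translation":[0,0,0],"claw":-0.5},{"delta_rot":[0,0,4],"translation":[0,0,0],"claw":-0.5},{"delta_rot":[0,0,0],"translation":[6,12,0],"claw":-0.5},{"delta_rot":[0,0,0],"translation":[12,20,0],"claw":-0.5},{"delta_rot":[0,0,0],"translation":[18,25,0],"claw":-0.5},{"delta_rot":[0,0,0],"translation":[20,25,0],"claw":-0.5},{"delta_rot":[0,0,0],"translation":[20,25,0],"claw":-0.5},{"delta_rot":[0,0,0],"translation":[20,25,0],"claw":-0.5},{"delta_rot":[0,0,0],"translation":[20,25,0],"claw":-0.5}]'
python3 go.py 489.8 397.5 135
```

```text
t: 50.85
tool_pos: [638.4, 119.0, 184.3]
ee_rot: [-0.0, -0.0, 1.0, -0.0]
force: [0.6, 0.3, -0.0]
opening: 0.752
grasp_force: 0.0
t: 51.68
tool_pos: [556.4, 299.4, 183.5]
ee_rot: [0.0, 0.103, 0.995, 0.001]
force: [1.2, 0.6, -0.6]
opening: 0.75
grasp_force: 0.0
[556.4 299.4 183.5] tool delta [85.3 82.4 48.6] 0.7497655175857093
```

```bash
python3 -m jog '[{"delta_rot":[0,0,0],"translation":[18,18,0],"claw":-0.5},{"delta_rot":[0,0,0],"translation":[20,20,0],"claw":-0.5},{"delta_rot":[0,0,0],"translation":[20,20,10],"claw":-0.5},{"delta_rot":[0,0,0],"translation":[14,14,15],"claw":-0.5},{"delta_rot":[0,0,0],"translation":[8,7,15],"claw":-0.5},{"delta_rot":[0,0,0],"translation":[0,0,5],"claw":-0.5},{"delta_rot":[0,0,0],"translation":[0,0,0],"claw":-0.5},{"delta_rot":[0,0,0],"translation":[0,0,0],"claw":-0.5},{"delta_rot":[0,0,0],"translation":[0,0,0],"claw":-0.5},{"delta_rot":[0,0,0],"translation":[0,0,0],"claw":-0.5}]'
python3 go.py 489.8 397.5 35.5; python3 snap.py s11 scene; python3 snap.py t11 top
python3 - <<'E'
from h import *
im,C=load('t11'); hsv=cv2.cvtColor(im,cv2.COLOR_RGB2HSV).astype(int); H,S,V=[hsv[:,:,i] for i in range(3)]
m,_,a=blob((abs(H-109)<12)&(S>90),(200,140,330,240)); print('tray top',wrect(m,C,73),a)
b,c,a=blob((H>10)&(H<30)&(S<90)&(V>140),(222,160,285,195)); print('white',wrect(b,C,100),a)
for r in range(164,226,4): print(r,''.join('B' if abs(H[r,x]-109)<12 and S[r,x]>90 else 'W' if V[r,x]>150 else '.' for x in range(222,290)))
E
```

```text
t: 52.52
tool_pos: [497.4, 389.8, 139.0]
ee_rot: [0.001, 0.105, 0.994, 0.001]
force: [-0.3, -0.6, -0.6]
opening: 0.755
grasp_force: 0.0
[497.4 389.8 139. ] tool delta [  9.2   5.8 103.5] 0.7548542910704636
tray top (array([587.1,  76.8]), array([159.9, 168. ]), 2.7) 2551
white (array([608.8, 115.2]), array([31.8, 50.1]), 0.1) 235
164 BBBBWWBBBBBBBBBBBBBBBBBBBBBBBBBBBB......WWWWWWWWWWWWWWWBBBBBBWWWWWWW
168 BBBBBBWWWWWWWWWWWWWWWWWWWW.BBBBBBBWWWWWWWWWWWWWWWWWWWWWBBBBBB.WWWWWW
172 BBBBBWWWWWWWWWWWWWWWWWWWWW.BBBBBBBWWWWWWWWWWWWWWWWWWWWWBBBBBB.WWWWWW
176 BBBBBWWWWWWWWWWWWWWWWWWWWW.BBBBBBBWWWWWWWWWWWWWWWWWWWW.BBBBBBBWWWWWW
180 BBBBBWWWWWWWWWWWWWWWWWWWW..BBBBBBBBWWWWWWWWWWWWWWWWWWWWBBBBBBBWWWWWW
184 BBBBBBWWWWWWWWWWWWWWWWWWWW.BBBBBBBBWWWWWWWWWWWWWWWWWWWWBBBBBBBWWWWWW
188 BBBBBBWWWWWWWWWWWWWWWWWWW..BBBBBBBB...............BBBBBBBBBBBBWWWWWW
192 BBBBBBBBBBBBBBBBBBBBBBB...............BBBBBBBBBBBBBBBBBBBBBBBBWWWWWW
196 BBBBBBBBBBBBBBBBBBBBBBBBBBBBBBBBBBBBBBBBBBBBBBBBBBBBBBBBBBBBBB.WWWWW
200 BBBBBBBBBBBBBBBBBBBBBBBBBBBBBBBBBBBBBBBBBBBBBBBBBBBBBBBBBBBBBBBWWWWW
204 BBBBBBBBBBBBBBBBBBBBBBBBBBBBBBBBBBBBBBBBBBBBBBBBBBBBBBBBBBBBBBBWWWWW
208 BBBBBBBBBBBBBBBBBBBBBBBBBBBBBBBBBBBBBBBBBBBBBBBBBBBBBBBBBBBBBBBWWWWW
212 BBBBBBBBBBBBBBBBBBBBBBBBBBBBBBBBBBBBBBBBBBBBBBBBBBBBBBBBBBBBBBB.WWWW
216 BBBBBBBBBBBBBBBBBBBBBBBBBBBBBBBBBBBBBBBBBBBBBBBBBBBBBBBBBBBBBBB.WWWW
220 .BBBBBBBBBBBBBBBBBBBBBBBBBBBBBBBBBBBBBBBBBBBBBBBBBBBBBBBBBBBBBB.WWWW
224 ................................................................WWWW
```

Two cottages stand upright in the tray, and the tray is only about 4 mm off the pan centre and yawed 2.7°. Now cottage 3.

```bash
python3 -m jog '[{"delta_rot":[0,0,0],"translation":[4,3,4],"claw":-0.5},{"delta_rot":[0,0,0],"translation":[5,3,8],"claw":-0.5},{"delta_rot":[0,0,0],"translation":[0,0,16],"claw":-0.5},{"delta_rot":[0,0,0],"translation":[0,0,20],"claw":-0.5},{"delta_rot":[0,0,0],"translation":[0,0,20],"claw":-0.5},{"delta_rot":[0,0,0],"translation":[0,0,16],"claw":-0.5},{"delta_rot":[0,0,0],"translation":[0,0,12],"claw":-0.5},{"delta_rot":[0,0,0],"translation":[0,0,6],"claw":-0.5},{"delta_rot":[0,0,0],"translation":[0,0,1.5],"claw":-0.5},{"delta_rot":[0,0,0],"translation":[0,0,0],"claw":-0.5}]' 60
python3 go.py 489.8 397.5 35.5
python3 -m jog '[{"delta_rot":[0,0,0],"translation":[0,0,0],"claw":0},{"delta_rot":[0,0,0],"translation":[0,0,0],"claw":1},{"delta_rot":[0,0,0],"translation":[0,0,0],"claw":1},{"delta_rot":[0,0,0],"translation":[0,0,0],"claw":1},{"delta_rot":[0,0,0],"translation":[0,0,0],"claw":1},{"delta_rot":[0,0,0],"translation":[0,0,0],"claw":1},{"delta_rot":[0,0,0],"translation":[0,0,0],"claw":1},{"delta_rot":[0,0,0],"translation":[0,0,0],"claw":1},{"delta_rot":[0,0,0],"translation":[0,0,0],"claw":1},{"delta_rot":[0,0,0],"translation":[0,0,0],"claw":1}]' 60
python3 -m jog '[{"delta_rot":[0,0,0],"translation":[0,0,-3],"claw":1},{"delta_rot":[0,0,0],"translation":[0,0,-6],"claw":1},{"delta_rot":[0,0,0],"translation":[0,0,-10],"claw":1},{"delta_rot":[0,0,0],"translation":[0,0,-15],"claw":1},{"delta_rot":[0,0,0],"translation":[0,0,-20],"claw":1},{"delta_rot":[0,0,0],"translation":[0,0,-20],"claw":1},{"delta_rot":[0,0,0],"translation":[0,0,-20],"claw":1},{"delta_rot":[0,0,0],"translation":[0,0,-20],"claw":1},{"delta_rot":[0,0,0],"translation":[0,0,-14],"claw":1},{"delta_rot":[0,0,0],"translation":[0,0,-6],"claw":1}]'
python3 -m jog '[{"delta_rot":[0,0,-5],"translation":[0,0,0],"claw":1},{"delta_rot":[0,0,-5],"translation":[0,0,0],"claw":1},{"delta_rot":[0,0,-4.5],"translation":[0,0,0],"claw":1},{"delta_rot":[0,0,0],"translation":[0,0,0],"claw":1},{"delta_rot":[0,0,0],"translation":[0,0,0],"claw":1},{"delta_rot":[0,0,0],"translation":[0,0,0],"claw":1},{"delta_rot":[0,0,0],"translation":[0,0,0],"claw":1},{"delta_rot":[0,0,0],"translation":[0,0,0],"claw":1},{"delta_rot":[0,0,0],"translation":[0,0,0],"claw":1},{"delta_rot":[0,0,0],"translation":[0,0,0],"claw":1}]'
python3 go.py 550.5 97 97
```

```text
t: 53.45
tool_pos: [488.3, 398.6, 34.1]
ee_rot: [-0.0, 0.104, 0.995, -0.0]
force: [-0.2, 0.2, 0.1]
opening: 0.75
grasp_force: 0.0
[488.3 398.6  34.1] tool delta [-1.7 -0.8 -1.4] 0.749864645092271
t: 54.28
tool_pos: [489.1, 399.0, 35.5]
ee_rot: [0.001, 0.104, 0.995, 0.001]
force: [0.3, 0.6, 5.7]
opening: 0.579
grasp_force: 63.9
t: 55.12
tool_pos: [489.3, 399.1, 171.4]
ee_rot: [0.001, 0.104, 0.995, 0.002]
force: [-0.2, -0.5, -0.8]
opening: 0.576
grasp_force: 63.2
t: 55.95
tool_pos: [488.4, 398.5, 168.3]
ee_rot: [-0.0, -0.022, 1.0, -0.0]
force: [-1.0, 0.2, -0.8]
opening: 0.572
grasp_force: 63.2
[488.4 398.5 168.3] tool delta [ -48.8 -303.9   71.3] 0.571822667946526
```

```bash
python3 -m jog '[{"delta_rot":[0,0,0],"translation":[-2,-14,0],"claw":1},{"delta_rot":[0,0,0],"translation":[-4,-26,0],"claw":1},{"delta_rot":[0,0,0],"translation":[-5,-30,0],"claw":1},{"delta_rot":[0,0,0],"translation":[-5,-30,0],"claw":1},{"delta_rot":[0,0,0],"translation":[-5,-30,0],"claw":1},{"delta_rot":[0,0,0],"translation":[-5,-30,0],"claw":1},{"delta_rot":[0,0,0],"translation":[-5,-30,0],"claw":1},{"delta_rot":[0,0,0],"translation":[-5,-30,0],"claw":1},{"delta_rot":[0,0,0],"translation":[-5,-30,0],"claw":1},{"delta_rot":[0,0,0],"translation":[-4,-30,0],"claw":1}]'
python3 -m jog '[{"delta_rot":[0,0,0],"translation":[-3,-16,0],"claw":1},{"delta_rot":[0,0,0],"translation":[-1,-8,10],"claw":1},{"delta_rot":[0,0,0],"translation":[0,0,20],"claw":1},{"delta_rot":[0,0,0],"translation":[0,0,20],"claw":1},{"delta_rot":[0,0,0],"translation":[0,0,13],"claw":1},{"delta_rot":[0,0,0],"translation":[0,0,6],"claw":1},{"delta_rot":[0,0,0],"translation":[0,0,2],"claw":1},{"delta_rot":[0,0,0],"translation":[0,0,0],"claw":1},{"delta_rot":[0,0,0],"translation":[0,0,0],"claw":1},{"delta_rot":[0,0,0],"translation":[0,0,0],"claw":1}]'
python3 go.py 550.5 97 86
```

```text
t: 56.78
tool_pos: [545.7, 117.9, 168.5]
ee_rot: [0.0, -0.022, 1.0, -0.0]
force: [0.8, -0.1, -1.8]
opening: 0.577
grasp_force: 63.2
t: 57.62
tool_pos: [551.4, 97.2, 98.2]
ee_rot: [0.001, -0.022, 1.0, 0.0]
force: [0.2, -0.6, -1.0]
opening: 0.576
grasp_force: 63.2
[551.4  97.2  98.2] tool delta [ 1.  -0.2 12.2] 0.5757833589643433
```

```bash
python3 -m jog '[{"delta_rot":[0,0,0],"translation":[1,0,4],"claw":1},{"delta_rot":[0,0,0],"translation":[0,0,4],"claw":1},{"delta_rot":[0,0,0],"translation":[0,0,3],"claw":1},{"delta_rot":[0,0,0],"translation":[0,0,1.5],"claw":1},{"delta_rot":[0,0,0],"translation":[0,0,1],"claw":1},{"delta_rot":[0,0,0],"translation":[0,0,0],"claw":1},{"delta_rot":[0,0,0],"translation":[0,0,0],"claw":1},{"delta_rot":[0,0,0],"translation":[0,0,0],"claw":0},{"delta_rot":[0,0,0],"translation":[0,0,0],"claw":-0.4},{"delta_rot":[0,0,0],"translation":[0,0,0],"claw":-0.5}]'
python3 -m jog '[{"delta_rot":[0,0,0],"translation":[0,0,0],"claw":-0.5},{"delta_rot":[0,0,0],"translation":[0,0,-4],"claw":-0.5},{"delta_rot":[0,0,0],"translation":[0,0,-14],"claw":-0.5},{"delta_rot":[0,0,0],"translation":[0,0,-24],"claw":-0.5},{"delta_rot":[0,0,0],"translation":[0,0,-32],"claw":-0.5},{"delta_rot":[0,0,0],"translation":[0,0,-36],"claw":-0.5},{"delta_rot":[0,0,0],"translation":[0,0,-36],"claw":-1},{"delta_rot":[0,0,0],"translation":[0,0,-32],"claw":-1},{"delta_rot":[0,0,0],"translation":[0,0,-20],"claw":-1},{"delta_rot":[0,0,4.5],"translation":[0,0,0],"claw":-1}]'
python3 go.py 490 -270 281
```

```text
t: 58.45
tool_pos: [550.1, 96.9, 84.1]
ee_rot: [0.0, -0.022, 1.0, 0.0]
force: [-0.4, -0.9, -0.1]
opening: 0.753
grasp_force: 0.0
t: 59.28
tool_pos: [552.5, 97.1, 287.8]
ee_rot: [0.005, 0.018, 1.0, 0.002]
force: [0.1, 0.3, 0.4]
opening: 1.0
grasp_force: 0.0
[552.5  97.1 287.8] tool delta [  49.3 -369.1    4.9] 1.0001845387940536
```

```bash
python3 -m jog '[{"delta_rot":[0,0,5],"translation":[0,0,0],"claw":-1},{"delta_rot":[0,0,5],"translation":[0,0,0],"claw":-1},{"delta_rot":[0,0,0],"translation":[-1,-18,0],"claw":-1},{"delta_rot":[0,0,0],"translation":[-2,-30,0],"claw":-1},{"delta_rot":[0,0,0],"translation":[-2,-34,0],"claw":-1},{"delta_rot":[0,0,0],"translation":[-2,-34,0],"claw":-1},{"delta_rot":[0,0,0],"translation":[-2,-34,0],"claw":-1},{"delta_rot":[0,0,0],"translation":[-2,-34,0],"claw":-1},{"delta_rot":[0,0,0],"translation":[-2,-34,0],"claw":-1},{"delta_rot":[0,0,0],"translation":[-2,-34,0],"claw":-1}]'
python3 -m jog '[{"delta_rot":[0,0,0],"translation":[-2,-34,0],"claw":-1},{"delta_rot":[0,0,0],"translation":[-2,-34,0],"claw":-1},{"delta_rot":[0,0,0],"translation":[-2,-30,0],"claw":-1},{"delta_rot":[0,0,0],"translation":[0,-15,0],"claw":-1},{"delta_rot":[0,0,0],"translation":[0,-10,0],"claw":-1},{"delta_rot":[0,0,0],"translation":[0,0,0],"claw":-1},{"delta_rot":[0,0,0],"translation":[0,0,0],"claw":-1},{"delta_rot":[0,0,0],"translation":[0,0,0],"claw":-1},{"delta_rot":[0,0,0],"translation":[0,0,0],"claw":-1},{"delta_rot":[0,0,0],"translation":[0,0,0],"claw":-1}]'
python3 snap.py w12a wrist; python3 snap.py t12 top
python3 - <<'E'
from h import *
im,C=load('w12a'); hsv=cv2.cvtColor(im,cv2.COLOR_RGB2HSV).astype(int); H,S,V=[hsv[:,:,i] for i in range(3)]
l=blob((H>70)&(H<105)&(S>50)); print('lid',wrect(l[0],C,52),l[1:])
hm=np.zeros(H.shape,np.uint8); cv2.fillConvexPoly(hm,hull(l[0]),1); hm=cv2.erode(hm,np.ones((9,9)))>0
b=blob(hm&(H>5)&(H<25)&(S>50)&(V>50)); print('bar',wrect(b[0],C,92),b[1:])
im,C=load('t12'); hsv=cv2.cvtColor(im,cv2.COLOR_RGB2HSV).astype(int); H,S,V=[hsv[:,:,i] for i in range(3)]
m,_,a=blob((abs(H-109)<12)&(S>90),(200,140,330,240)); print('tray top',wrect(m,C,73),a)
for r in range(160,226,4): print(r,''.join('B' if abs(H[r,x]-109)<12 and S[r,x]>90 else 'W' if V[r,x]>150 else '.' for x in range(218,290)))
E
python3 go.py 490 -283 281
```

```text
t: 60.12
tool_pos: [511.6, -154.4, 282.3]
ee_rot: [0.0, 0.104, 0.995, 0.0]
force: [0.4, 0.7, 0.1]
opening: 0.999
grasp_force: 0.0
t: 60.95
tool_pos: [493.1, -272.9, 281.7]
ee_rot: [-0.0, 0.103, 0.995, 0.0]
force: [0.6, -0.3, 0.6]
opening: 1.001
grasp_force: 0.0
lid (array([ 495. , -282.6]), array([169.8, 168.4]), 78.2) (array([272.34194855, 183.1332182 ]), np.int32(16792))
bar (array([ 494.4, -282.8]), array([15.5, 88.6]), 78.1) (array([271.30558184, 193.12109745]), np.int32(1057))
tray top (array([586.6,  76.7]), array([159.8, 168.1]), 2.3) 1805
160 ........................................................................
164 ....BBBB.WWWBBBBBBBBBBBBBBBBBBBBBBBBBB.......WWWWWWWWWWWWW.BBBBBBWWWWWWW
168 ...BBBBBBBWWWWWWWWWWWWWWWWWWWW.BBBBBBB.WWWWWWWWWWWWWWWWWWWWBBBBBB.WWWWWW
172 ...BBBBBBWWWWWWWWWWWWWWWWWWWWW.BBBBBBB.WWWWWWWWWWWWWWWWWWW.BBBBBB.WWWWWW
176 ...BBBBBBWWWWWWWWWWWWWWWWWWWWW.BBBBBBBWWWWWWWWWWWWWWWWWWWW.BBBBBBBWWWWWW
180 ...BBBBBBBWWWWWWWWWWWWWWWWWWW..BBBBBBBBWWWWWWWWWWWWWWWWWWW.BBBBBBBWWWWWW
184 ...BBBBBBBWWWWWWWWWWWWWWWWWWWW.BBBBBBBBWWWWWWWWWWW....WWWWWBBBBBBBWWWWWW
188 ...BBBBBBBWWWWWWWWWWWWWWWWWWW..BBBBBBBB................BBBBBBBBBBBWWWWWW
192 ....BBBBBBBBBBBBBBBBBBBBBBB...............BBBBBBBBBBBBBBBBBBBBBBBBWWWWWW
196 ....BBBBBBBBBBBBBBWWWWWWWWWWWWWWWWWWW..BBBBBBBBBBBBBBBBBBBBBBBBBBB.WWWWW
200 ....BBBBBBBBBBBBBBWWWWWWWWWWWWWWWWWWWW.BBBBBBBBBBBBBBBBBBBBBBBBBBBBWWWWW
204 ....BBBBBBBBBBBBBBWWWWWWWWWWWWWWWWWWWW.BBBBBBBBBBBBBBBBBBBBBBBBBBBBWWWWW
208 ....BBBBBBBBBBBBBBWWWWWWWWWWWWWWWWWWWW.BBBBBBBBBBBBBBBBBBBBBBBBBBBBWWWWW
212 ....BBBBBBBBBBBBBBWWWWWWWWWWWWWWWWWWWW.BBBBBBBBBBBBBBBBBBBBBBBBBBBB.WWWW
216 ....BBBBBBBBBBBBBBBWWWWWWWWWWWWWWWWWWW.BBBBBBBBBBBBBBBBBBBBBBBBBBBB.WWWW
220 .....BBBBBBBBBBBBBBBBBBBBBBBBBBBBBBBBBBBBBBBBBBBBBBBBBBBBBBBBBBBBBB.WWWW
224 ........................................................................
[ 492.9 -273.4  281.7] tool delta [  0.9 -10.    0.7] 1.001697060917431
```

All three cottages are visible in the tray, and the lid lies undisturbed at (494.5,-282.7), 78°. I'll fetch it with the same relative grip.

```bash
python3 -m jog '[{"delta_rot":[0,0,0],"translation":[-1.6,-5,12],"claw":-1},{"delta_rot":[0,0,0],"translation":[-2,-5,25],"claw":-1},{"delta_rot":[0,0,0],"translation":[0,0,35],"claw":-1},{"delta_rot":[0,0,0],"translation":[0,0,35],"claw":-1},{"delta_rot":[0,0,0],"translation":[0,0,35],"claw":-1},{"delta_rot":[0,0,0],"translation":[0,0,30],"claw":-1},{"delta_rot":[0,0,0],"translation":[0,0,20],"claw":-1},{"delta_rot":[0,0,0],"translation":[0,0,14],"claw":-1},{"delta_rot":[0,0,0],"translation":[0,0,7],"claw":-1},{"delta_rot":[0,0,0],"translation":[0,0,2],"claw":-1}]'
python3 -m jog '[{"delta_rot":[0,0,0],"translation":[0,0,0],"claw":-1},{"delta_rot":[0,0,0],"translation":[0,0,0],"claw":0},{"delta_rot":[0,0,0],"translation":[0,0,0],"claw":1},{"delta_rot":[0,0,0],"translation":[0,0,0],"claw":1},{"delta_rot":[0,0,0],"translation":[0,0,0],"claw":1},{"delta_rot":[0,0,0],"translation":[0,0,0],"claw":1},{"delta_rot":[0,0,0],"translation":[0,0,0],"claw":1},{"delta_rot":[0,0,0],"translation":[0,0,0],"claw":1},{"delta_rot":[0,0,0],"translation":[0,0,0],"claw":1},{"delta_rot":[0,0,0],"translation":[0,0,0],"claw":1}]' 110
python3 go.py 494.3 -284 66.5
```

```text
t: 61.88
tool_pos: [492.9, -284.6, 64.9]
ee_rot: [-0.002, 0.104, 0.995, 0.0]
force: [-0.4, 0.2, -0.3]
opening: 0.999
grasp_force: 0.0
t: 62.72
tool_pos: [494.4, -284.4, 67.5]
ee_rot: [0.0, 0.104, 0.995, 0.001]
force: [-1.3, 1.9, 5.1]
opening: 0.161
grasp_force: 107.8
[ 494.4 -284.4   67.5] tool delta [0.2 0.4 1. ] 0.16060890694916163
```

```bash
python3 -m jog '[{"delta_rot":[0,0,0],"translation":[0,0,-4],"claw":1},{"delta_rot":[0,0,0],"translation":[0,0,-8],"claw":1},{"delta_rot":[0,0,0],"translation":[0,0,-16],"claw":1},{"delta_rot":[0,0,0],"translation":[0,0,-24],"claw":1},{"delta_rot":[0,0,0],"translation":[0,0,-26],"claw":1},{"delta_rot":[0,0,0],"translation":[0,0,-26],"claw":1},{"delta_rot":[0,0,0],"translation":[0,0,-24],"claw":1},{"delta_rot":[0,0,0],"translation":[0,0,-18],"claw":1},{"delta_rot":[0,0,0],"translation":[0,0,-10],"claw":1},{"delta_rot":[0,0,0],"translation":[0,0,-4],"claw":1}]'
python3 -m jog '[{"delta_rot":[0,0,0],"translation":[2,14,0],"claw":1},{"delta_rot":[0,0,0],"translation":[4,22,0],"claw":1},{"delta_rot":[0,0,0],"translation":[5,29,0],"claw":1},{"delta_rot":[0,0,0],"translation":[5,29,0],"claw":1},{"delta_rot":[0,0,0],"translation":[5,29,0],"claw":1},{"delta_rot":[0,0,0],"translation":[5,29,0],"claw":1},{"delta_rot":[0,0,0],"translation":[5,29,0],"claw":1},{"delta_rot":[0,0,0],"translation":[5,29,0],"claw":1},{"delta_rot":[0,0,0],"translation":[5,29,0],"claw":1},{"delta_rot":[0,0,0],"translation":[5,29,0],"claw":1}]'
python3 -m jog '[{"delta_rot":[0,0,0],"translation":[5,29,0],"claw":1},{"delta_rot":[0,0,0],"translation":[5,29,0],"claw":1},{"delta_rot":[0,0,0],"translation":[5,29,0],"claw":1},{"delta_rot":[0,0,0],"translation":[5,29,0],"claw":1},{"delta_rot":[0,0,0],"translation":[5,29,0],"claw":1},{"delta_rot":[0,0,0],"translation":[5,29,0],"claw":1},{"delta_rot":[0,0,0],"translation":[5,29,0],"claw":1},{"delta_rot":[0,0,0],"translation":[5,29,0],"claw":1},{"delta_rot":[0,0,0],"translation":[5,24,0],"claw":1},{"delta_rot":[0,0,0],"translation":[4,16,0],"claw":1}]'
python3 -m jog '[{"delta_rot":[0,0,0],"translation":[2,10,0],"claw":1},{"delta_rot":[0,0,0],"translation":[0,0,0],"claw":1},{"delta_rot":[0,0,0],"translation":[0,0,0],"claw":1},{"delta_rot":[0,0,0],"translation":[0,0,0],"claw":1},{"delta_rot":[0,0,0],"translation":[0,0,0],"claw":1},{"delta_rot":[0,0,0],"translation":[0,0,0],"claw":1},{"delta_rot":[0,0,0],"translation":[0,0,0],"claw":1},{"delta_rot":[0,0,0],"translation":[0,0,0],"claw":1},{"delta_rot":[0,0,0],"translation":[0,0,0],"claw":1},{"delta_rot":[0,0,0],"translation":[0,0,0],"claw":1}]'
python3 go.py 516.9 350.8 130
```

```text
t: 63.55
tool_pos: [494.2, -285.3, 228.3]
ee_rot: [0.001, 0.104, 0.995, -0.0]
force: [-0.3, -0.3, -4.8]
opening: 0.161
grasp_force: 107.9
t: 64.38
tool_pos: [503.3, -11.8, 225.4]
ee_rot: [-0.001, 0.104, 0.995, -0.0]
force: [0.6, -0.2, -4.7]
opening: 0.166
grasp_force: 107.8
t: 65.22
tool_pos: [511.6, 266.1, 224.9]
ee_rot: [-0.001, 0.103, 0.995, -0.0]
force: [0.4, 0.3, -3.5]
opening: 0.161
grasp_force: 107.8
t: 66.05
tool_pos: [513.2, 273.2, 226.9]
ee_rot: [0.0, 0.104, 0.995, 0.0]
force: [-0.5, -0.4, -3.6]
opening: 0.163
grasp_force: 107.8
[513.2 273.2 226.9] tool delta [12.5 76.7 96.9] 0.16307210214750628
```

```bash
python3 -m jog '[{"delta_rot":[0,0,0],"translation":[2,12,0],"claw":1},{"delta_rot":[0,0,0],"translation":[4,22,0],"claw":1},{"delta_rot":[0,0,0],"translation":[4,22,0],"claw":1},{"delta_rot":[0,0,0],"translation":[2,14,5],"claw":1},{"delta_rot":[0,0,0],"translation":[0.5,6.7,15],"claw":1},{"delta_rot":[0,0,0],"translation":[0,0,25],"claw":1},{"delta_rot":[0,0,0],"translation":[0,0,25],"claw":1},{"delta_rot":[0,0,0],"translation":[0,0,20],"claw":1},{"delta_rot":[0,0,0],"translation":[0,0,12],"claw":1},{"delta_rot":[0,0,0],"translation":[0,0,5],"claw":1}]'
python3 -m jog '[{"delta_rot":[0,0,0],"translation":[0,0,0],"claw":1},{"delta_rot":[0,0,0],"translation":[0,0,0],"claw":1},{"delta_rot":[0,0,0],"translation":[0,0,0],"claw":1},{"delta_rot":[0,0,0],"translation":[0,0,0],"claw":1},{"delta_rot":[0,0,0],"translation":[0,0,0],"claw":1},{"delta_rot":[0,0,0],"translation":[0,0,0],"claw":1},{"delta_rot":[0,0,0],"translation":[0,0,0],"claw":1},{"delta_rot":[0,0,0],"translation":[0,0,0],"claw":1},{"delta_rot":[0,0,0],"translation":[0,0,0],"claw":1},{"delta_rot":[0,0,0],"translation":[0,0,0],"claw":1}]'
python3 go.py 516.9 350.8 97.5; python3 -c "
from h import *
print(q2R(env.sense()['ee_rot']).round(4))"
```

```text
t: 66.88
tool_pos: [515.5, 350.7, 117.2]
ee_rot: [-0.002, 0.104, 0.995, -0.001]
force: [-0.4, -0.1, -5.2]
opening: 0.157
grasp_force: 107.8
t: 67.72
tool_pos: [516.8, 350.9, 119.8]
ee_rot: [-0.0, 0.104, 0.995, 0.0]
force: [0.3, -0.1, -4.9]
opening: 0.162
grasp_force: 107.8
[516.8 350.9 119.8] tool delta [-0.1 -0.1 22.3] 0.16236086457399398
[[-9.783e-01  2.074e-01 -1.000e-04]
 [ 2.074e-01  9.783e-01  1.000e-04]
 [ 1.000e-04  1.000e-04 -1.000e+00]]
```

Exactly over the original position. Lowering gently.

```bash
python3 -m jog '[{"delta_rot":[0,0,0],"translation":[0,0,4],"claw":1},{"delta_rot":[0,0,0],"translation":[0,0,5],"claw":1},{"delta_rot":[0,0,0],"translation":[0,0,5],"claw":1},{"delta_rot":[0,0,0],"translation":[0,0,4],"claw":1},{"delta_rot":[0,0,0],"translation":[0,0,2],"claw":1},{"delta_rot":[0,0,0],"translation":[0,0,1],"claw":1},{"delta_rot":[0,0,0],"translation":[0,0,0],"claw":1},{"delta_rot":[0,0,0],"translation":[0,0,0],"claw":1},{"delta_rot":[0,0,0],"translation":[0,0,0],"claw":1},{"delta_rot":[0,0,0],"translation":[0,0,0],"claw":1}]'
python3 go.py 516.9 350.8 96.2
```

```text
t: 68.55
tool_pos: [517.0, 351.1, 99.1]
ee_rot: [0.0, 0.104, 0.995, 0.0]
force: [-0.5, 0.6, -3.9]
opening: 0.165
grasp_force: 108.0
[517.  351.1  99.1] tool delta [ 0.1 -0.3  2.9] 0.165353173721076
```

```bash
python3 -m jog '[{"delta_rot":[0,0,0],"translation":[0,-0.3,0.7],"claw":1},{"delta_rot":[0,0,0],"translation":[0,0,0.7],"claw":1},{"delta_rot":[0,0,0],"translation":[0,0,0.7],"claw":1},{"delta_rot":[0,0,0],"translation":[0,0,0.4],"claw":1},{"delta_rot":[0,0,0],"translation":[0,0,0],"claw":1},{"delta_rot":[0,0,0],"translation":[0,0,0],"claw":1},{"delta_rot":[0,0,0],"translation":[0,0,0],"claw":1},{"delta_rot":[0,0,0],"translation":[0,0,0],"claw":1},{"delta_rot":[0,0,0],"translation":[0,0,0],"claw":1},{"delta_rot":[0,0,0],"translation":[0,0,0],"claw":1}]'
python3 -m jog '[{"delta_rot":[0,0,0],"translation":[0,0,0],"claw":1},{"delta_rot":[0,0,0],"translation":[0,0,0],"claw":0.6},{"delta_rot":[0,0,0],"translation":[0,0,0],"claw":0.3},{"delta_rot":[0,0,0],"translation":[0,0,0],"claw":0},{"delta_rot":[0,0,0],"translation":[0,0,0],"claw":-0.6},{"delta_rot":[0,0,0],"translation":[0,0,0],"claw":-1},{"delta_rot":[0,0,0],"translation":[0,0,0],"claw":-1},{"delta_rot":[0,0,0],"translation":[0,0,-5],"claw":-1},{"delta_rot":[0,0,0],"translation":[0,0,-15],"claw":-1},{"delta_rot":[0,0,0],"translation":[0,0,-25],"claw":-1}]'
python3 -m jog '[{"delta_rot":[0,0,0],"translation":[0,-1,-30],"claw":-1},{"delta_rot":[0,0,0],"translation":[0,-2,-35],"claw":-1},{"delta_rot":[0,0,0],"translation":[0,-3,-35],"claw":-1},{"delta_rot":[0,0,0],"translation":[0,-3,-30],"claw":-1},{"delta_rot":[0,0,0],"translation":[0,-3,-10],"claw":-1},{"delta_rot":[0,0,0],"translation":[0,0,0],"claw":-1},{"delta_rot":[0,0,0],"translation":[0,0,0],"claw":-1},{"delta_rot":[0,0,0],"translation":[0,0,0],"claw":-1},{"delta_rot":[0,0,0],"translation":[0,0,0],"claw":-1},{"delta_rot":[0,0,0],"translation":[0,0,0],"claw":-1}]'
python3 snap.py w13 wrist
cat > fin.py <<'E'
from h import *
for n in ['w7','w13']:
    im,C=load(n); hsv=cv2.cvtColor(im,cv2.COLOR_RGB2HSV).astype(int); H,S,V=[hsv[:,:,i] for i in range(3)]
    l=blob((H>70)&(H<105)&(S>50),(180,60,420,280)); print(n,'lid',wrect(l[0],C,82))
    P=cv2.approxPolyDP(hull(l[0]),3,True)[:,0]
    for p in P: print('  ',p,onplane(p,C,82).round(1)[:2])
E
python3 fin.py
```

```text
t: 69.38
tool_pos: [516.9, 350.6, 97.6]
ee_rot: [0.0, 0.104, 0.995, 0.0]
force: [-2.8, -2.1, 4.9]
opening: 0.163
grasp_force: 109.3
t: 70.22
tool_pos: [515.2, 349.6, 139.6]
ee_rot: [-0.002, 0.104, 0.995, -0.002]
force: [0.0, 0.7, 0.5]
opening: 1.0
grasp_force: 0.0
t: 71.05
tool_pos: [513.6, 338.7, 279.4]
ee_rot: [-0.001, 0.104, 0.995, -0.001]
force: [0.2, 0.5, -0.4]
opening: 0.999
grasp_force: 0.0
w7 lid (array([517.6, 349.9]), array([169.6, 168.9]), 78.0)
   [365 112] [453.3 448.7]
   [355 255] [617.4 413.8]
   [220 255] [582.9 250.8]
   [212 111] [417.6 285.8]
w13 lid (array([517.4, 351.3]), array([169.5, 169.8]), 78.1)
   [369 116] [452.5 450.1]
   [358 260] [617.4 414.7]
   [222 259] [581.8 251.5]
   [215 116] [418.1 286.7]
```

```bash
python3 snap.py t14 top
python3 - <<'E'
from h import *
for n in ['top0','t12','t14']:
    im,C=load(n); hsv=cv2.cvtColor(im,cv2.COLOR_RGB2HSV).astype(int); H,S,V=[hsv[:,:,i] for i in range(3)]
    if n!='top0': m,_,a=blob((abs(H-109)<12)&(S>90),(200,140,330,240)); print(n,'tray',wrect(m,C,73))
    try: g=blob((H>40)&(H<85)&(S>60),(290,165,340,222)); print(n,'green',onplane(g[1],C,48).round(1),g[2])
    except ValueError: print('no green')
    red=((H<6)|(H>174))&(S>120); 
    for nm,bx in dict(painted=(160,130,200,170),jar1=(350,135,380,165)).items(): print(n,nm,blob(red,bx)[1].round(1))
    print(n,'jar2',blob((abs(H-28)<6)&(S>120),(380,140,410,168))[1].round(1))
im,C=load('t14'); V=im.max(2); hsv=cv2.cvtColor(im,cv2.COLOR_RGB2HSV).astype(int)
w=((V>150)&(hsv[:,:,1]<90)).astype(np.uint8); w[:,:222]=0; w[:,280:]=0; w[:164]=0; w[220:]=0
w=cv2.erode(w,np.ones((3,3))); n,L,st,c=cv2.connectedComponentsWithStats(w); print([(c[i].round().tolist(),st[i,4]) for i in range(1,n) if st[i,4]>60])
E
```

```text
no green
top0 painted [179.1 150.5]
top0 jar1 [367.2 146.4]
top0 jar2 [398.4 151.8]
t12 tray (array([586.6,  76.7]), array([159.8, 168.1]), 2.3)
t12 green [ 589.3 -139.9   48. ] 10
t12 painted [179.2 150.2]
t12 jar1 [367.2 146.4]
t12 jar2 [398.3 151.9]
t14 tray (array([586.6,  76.7]), array([159.8, 168.1]), 2.3)
t14 green [ 589.3 -139.9   48. ] 10
t14 painted [179.1 150.5]
t14 jar1 [367.2 146.4]
t14 jar2 [398.3 151.9]
[([266.0, 175.0], np.int32(334)), ([237.0, 177.0], np.int32(353)), ([245.0, 207.0], np.int32(369))]
```

```bash
python3 -c "
from bench import env
print(env.sign_off())"
```

```text
the job is handed in; nothing more can be done
None
```

The job is handed in: the tray was tared on the scale, all three white cottages found are in it (cavity 4 was already empty), and the mould is closed with its top half. One cottage slipped slightly in the grip and the tray ended about 4–5 mm off the pan centre, but the painted cottage and jars did not move.

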